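# Load and probe battery packs in the V-groove tester

## Task

Lay every battery pack on the desk into a groove of the tester, one to a groove, button nose towards the stop, and push each gently along its groove under the hood until it is fully home against the stop. When all are home, take the probe from its fork and touch its tip to the bare steel band at the tail of each pack, from the shortest pack to the longest, then hang the probe back upright in its fork; leave the packs home and the other things on the desk where they are.

Things in the scene. Friction and masses are not known exactly. Their poses are not given: they have to be found in the camera images.
- tester: Low battery tester fixed to the desk (176 x 322 mm, grey deck 16 mm high, white hood). Origin on the desk, y middle; x axis along the grooves towards the stops (away from the robot, yaw within 0.2 rad). Four aluminium V-grooves along x at y = +114, +38, -38, -114 mm, from x = -87 to +55 mm, then a rigid stop wall 56 mm high, 26 mm thick. A pack is laid in the open part and slid under the hood.
- stop0 (a point): Point on the stop's face at the end of the groove at y = 114 mm, 27 mm above the desk: where the nose tip of a pack that is home touches; axes as the tester's. Each groove has two 45-degree walls, lips 11.5 mm either side of its middle, 23.5 mm above the desk. A pack lying in it has its underside 19.5 mm and its origin 27 mm above the desk.
- stop1 (a point): Point on the stop's face at the end of the groove at y = 38 mm, 27 mm above the desk: where the nose tip of a pack that is home touches; axes as the tester's. Same groove as at stop0.
- stop2 (a point): Point on the stop's face at the end of the groove at y = -38 mm, 27 mm above the desk: where the nose tip of a pack that is home touches; axes as the tester's. Same groove as at stop0.
- stop3 (a point): Point on the stop's face at the end of the groove at y = -114 mm, 27 mm above the desk: where the nose tip of a pack that is home touches; axes as the tester's. Same groove as at stop0.
- hood (a point): Middle of the top front edge of the tester's hood (x = 27 mm in the tester, 48 mm above the desk); axes as the tester's. The hood covers the grooves from here to the stops (x = 55 mm): underside 40 mm above the desk, a tunnel 29 mm wide over each groove.
- pack45: The shortest pack: black bar, 24 mm wide, 15 mm high, 45 mm long with its 3 mm nose (a 9 mm button); its lower long edges are chamfered 4.5 mm at 45 degrees to fit the V. Origin at mid-length, 7.5 mm above the underside; x along it towards the nose (starts flat on the desk, nose away from the robot within 0.6 rad), z up. Its last 12 mm at the tail is a bare steel band. May be absent.
- pack45_nose (a point): Tip of the button nose of the shortest pack, at mid-height. May be absent.
- pack55: The second shortest pack: black bar, 24 mm wide, 15 mm high, 55 mm long with its 3 mm nose (a 9 mm button); its lower long edges are chamfered 4.5 mm at 45 degrees to fit the V. Origin at mid-length, 7.5 mm above the underside; x along it towards the nose (starts flat on the desk, nose away from the robot within 0.6 rad), z up. Its last 12 mm at the tail is a bare steel band. May be absent.
- pack55_nose (a point): Tip of the button nose of the second shortest pack, at mid-height. May be absent.
- pack65: The second longest pack: black bar, 24 mm wide, 15 mm high, 65 mm long with its 3 mm nose (a 9 mm button); its lower long edges are chamfered 4.5 mm at 45 degrees to fit the V. Origin at mid-length, 7.5 mm above the underside; x along it towards the nose (starts flat on the desk, nose away from the robot within 0.6 rad), z up. Its last 12 mm at the tail is a bare steel band. May be absent.
- pack65_nose (a point): Tip of the button nose of the second longest pack, at mid-height. May be absent.
- pack75: The longest pack: black bar, 24 mm wide, 15 mm high, 75 mm long with its 3 mm nose (a 9 mm button); its lower long edges are chamfered 4.5 mm at 45 degrees to fit the V. Origin at mid-length, 7.5 mm above the underside; x along it towards the nose (starts flat on the desk, nose away from the robot within 0.6 rad), z up. Its last 12 mm at the tail is a bare steel band. May be absent.
- pack75_nose (a point): Tip of the button nose of the longest pack, at mid-height. May be absent.
- fork: Fixed stand for the probe: 90 x 70 mm foot, back column at x = 22 to 34 mm, on top a fork plate (top face 85 mm above the desk, 6 mm thick): two prongs along x (x = -28 to +22, y = 8 to 24 mm either side), the 16 mm slot between them open to -x. Origin on the desk under the place where the probe hangs.
- fork_seat (a point): Point on the fork plate's top face, at the middle of the slot, where the probe's axis belongs (85 mm above the desk); axes as the fork's.
- probe: Black test probe, 126 mm tall, 60 g, hanging upright in the fork; origin at its lowest point (brass tip, a 6 mm ball), z up. Shaft 10 mm thick to z = 70; round collar 26 mm wide, z = 70 to 76, rests on the fork plate; square grip 16 x 16 mm, z = 76 to 126, sides along the fork's axes within 0.15 rad. Lifts straight up out of the fork.
- probe_tip (a point): Lowest point of the probe's brass tip.
- drops: White dropper bottle, 28 mm wide, 62 mm tall, origin under its middle; not part of the job.
- glasses_case: Black spectacle case 160 x 62 x 42 mm, origin under its middle; not part of the job.
- mug: White mug, 80 mm wide, 92 mm tall, origin under its middle; not part of the job.
- penlight: Aluminium penlight lying on the desk, 13 mm thick, 120 mm long with a clip; origin under its middle, x along it; not part of the job.
- occluder: Black eye-occluder paddle lying flat, 185 mm long, 6 mm thick; origin under the middle of its handle; not part of the job.
Things that resemble listed ones, but are neither listed nor needed, are in the scene too. Leave any yellow look-alike of the pack65 alone.

How it is judged:
By the outcome, as a careful person would: the job done as asked, in the order asked, and still so for the second after the job is handed in, with the robot touching nothing.
Of pack45, pack55, pack65, pack75 only 3 to 4 are there at a start; the rules pass over those that are not, and their reading is None.
At some moment in a run one of pack45, pack55, pack65, pack75 may be knocked a few centimetres aside while the robot is not near it.
It also fails if it takes over 210 s, if anything falls off the work surface, if the arm or the gripper's body presses on something with over 40 N, if the wrist force passes 120 N, or if a joint passes its speed limit or range.

## Robot

A 6-joint arm with a two-finger parallel gripper is mounted at the origin on the work surface. World frame = base frame: x ahead of the robot, y to its left, z up, the work surface at z = 0. Lengths are in m, angles in degrees, forces in N, time in s.
With the tool pointing down it reaches from about 0.25 to 0.725 m from the base axis. Payload 9.7 kg.
Tool frame: the origin (TCP) lies midway between the tips of the shut fingers; the grasp point (between the pads) lies 19 mm behind it; z points along the fingers, y is the line along which they close (so a half turn about z gives the same grasp; the last joint's range is limited). The gripper opens to 85 mm and grips with 20 to 120 N. Pads are 22 mm wide; open, the fingers measure 114 mm over their backs; the gripper's body (76 mm by 85 mm) begins 54 mm behind the grasp point. The pads swing forward as they close: fully open they stand 13 mm farther back than shut.
Start: joints at [-75.917, 4.979, 10.078, 95.1, 0, 90], TCP at [0.134, -0.533, 0.204] pointing down, gripper open.
Joint ranges: [-179.16, 179.16], [-48.56, 103.87], [-65.8, 70.77], [-126.05, 130.52], [-82.76, 87.17], [-180, 180]. Speed limits (degrees/s): [127.2, 127.2, 147.25, 180, 180, 180].

## Interface

Orientations are given as [roll, pitch, yaw] about the fixed x, y, z axes, in that order (R = Rz(yaw) Ry(pitch) Rx(roll)).
In Python, from workcell import * gives the robot as it stands.
- The arm moves only by the tool servo_tool, never from a script. Its argument "moves" is a list of rows, each a list of 4 numbers: the shift along the world's x, y, z in cm, then the turn about the world's z in rad. A call has 1 to 20 rows; each row is the pose to reach, as a shift and turn from the pose commanded when the call began; what a row does not reach only later rows make up. A row lasts 1/12 s, in which the tool goes at most 41.7 mm and 7.16 degrees, less where a joint would pass 70% of its speed; a pose out of reach is approached as far as the arm can. A call with a gripper value outside its range is refused whole. "claw" is the closure, from 0 (fully open) to 1 (shut), set as the call begins (left out, the last holds). The fingers move at their own pace and stop on an object; "force" is the grip in N (left out, the last holds). Time passes only in rows, so rows that repeat a pose let the fingers close. It gives the time, the measured TCP pose, the force, the opening and the grip force at its end, in the units of the state.
- get_obs(): the state, without advancing time (a new reading comes with each control period).
- camera(name): name is "side" or "top" or "wrist"; returns the picture (384x512x3 uint8, red, green, blue); there is no depth.
- get_calibration(name): a dict with "fx", "fy", "cx", "cy" (pixels), "rvec" (rotation vector, rad) and "tvec" (3), from world to camera coordinates, as OpenCV has them; the wrist camera has in their place "tool_from_camera" (4x4, takes a point from camera to tool coordinates, whose origin is the TCP and whose axes are the flange's). Camera axes: x right, y down, z forward; pixel columns grow to the right and rows downward; lengths in m; the calibration is good to about 2 mm. A picture is of the moment at which its call begins: read the wrist's pose just before it. get_calibration takes no time and is no camera call.
- job_done(): hands the job in; it is judged then, once.
The state is a dict: "time": time; "q": joint angles; "qd": joint speeds; "joint_efforts": joint torques, N m; "ee_pos": TCP position; "tcp_rot": TCP orientation; "wrist_force": force on the tool from outside, world axes, zero at the start; "torque": the same for the moment, N m; "opening": finger opening in m; "grasp_force": force on a finger pad.
Only numpy, scipy, OpenCV 4.12 (cv2) and the standard library are available. Lean on these libraries where they do the work, as an engineer would, in place of code of your own. Each camera call takes 0.05 s, during which the arm holds its last target. There are 200 camera calls.

## Working session

There is one attempt and no reset: what is moved stays moved. The work goes in short steps, Python scripts to look and compute and a tool call to move; the robot and the scene stay as the last step left them, time stands still between calls to the robot, and variables do not carry over. Pictures are saved under pics/ and viewed, at most 14 in all, crops included, and the job is handed in when it is done.

Besides the shell and the picture viewer there is one more tool, called after ">>>" as name(argument=value, ...) on one line, values as JSON. servo_tool: Moves the arm, as the interface text tells. Its arguments: {"type":"object","properties":{"moves":{"type":"array","items":{"type":"array","items":{"type":"number"}}},"claw":{"type":"number"},"force":{"type":"number"}},"required":["moves"]}

```bash
mkdir -p pics; ls; cat > h.py <<'E'
from workcell import *
import numpy as np, cv2
def cal(n):
    c=get_calibration(n); K=np.array([[c['fx'],0,c['cx']],[0,c['fy'],c['cy']],[0,0,1.]])
    if 'rvec' in c:
        R=cv2.Rodrigues(np.array(c['rvec'],float))[0]; t=np.array(c['tvec'],float).ravel()
        return K,R,t
    return K,np.array(c['tool_from_camera'])
def ray(n,px,obs=None):
    K,*r=cal(n); d=np.linalg.inv(K)@np.array([px[0],px[1],1.])
    if n!='wrist':
        R,t=r; return -R.T@t, R.T@d
    from scipy.spatial.transform import Rotation as Ro
    o=obs or get_obs(); Rt=Ro.from_euler('xyz',o['tcp_rot'],degrees=True).as_matrix(); T=r[0]
    return Rt@T[:3,3]+np.array(o['ee_pos']), Rt@T[:3,:3]@d
def onz(n,px,z,obs=None):
    o,d=ray(n,px,obs); return o+d*(z-o[2])/d[2]
def snap(n,f):
    im=cv2.cvtColor(camera(n),cv2.COLOR_RGB2BGR); cv2.imwrite('pics/'+f+'.png',im); return im
E
python3 - <<'E'
from h import *
a=snap('top','top0');b=snap('side','side0')
for n,i in(('t2',a),('s2',b)): cv2.imwrite(f'pics/{n}.png',cv2.resize(i,(800,600),interpolation=cv2.INTER_CUBIC))
for n in('top','side'):
    K,R,t=cal(n);print(n,K,-R.T@t,R)
print(get_obs())
E
```

```text
pics
top [[400.97770257   0.         256.10044682]
 [  0.         400.97770257 195.70076031]
 [  0.           0.           1.        ]] [0.4866027  0.02247119 1.29672543] [[-0.01659508 -0.99982735 -0.00835849]
 [-0.99805101  0.01706739 -0.06002397]
 [ 0.06015627  0.0073461  -0.99816194]]
side [[449.04772521   0.         256.49596484]
 [  0.         449.04772521 187.03085963]
 [  0.           0.           1.        ]] [ 0.40143054 -0.99458423  0.86048234] [[ 0.98748039 -0.15770957  0.00318891]
 [-0.09412538 -0.60533696 -0.79038445]
 [ 0.12658156  0.78018899 -0.61260285]]
{'time': 0.1, 'q': array([-7.59154985e+01,  5.00824988e+00,  1.00404076e+01,  9.50972739e+01,
       -7.26841134e-05,  9.00002480e+01]), 'qd': array([-0.00337413, -0.17561965,  0.13708862, -0.00299434, -0.18850604,
       -0.05975384]), 'joint_efforts': array([ 1.02058173e-03, -5.21561980e+01,  4.65654159e+01,  1.61395100e-02,
       -3.91789138e-05, -2.11470308e-05]), 'ee_pos': array([ 0.13379227, -0.53326146,  0.20326373]), 'tcp_rot': array([-1.79934884e+02,  7.29658838e-05,  1.40842536e+01]), 'wrist_force': array([-0.6523263 , -0.01210493, -0.14363003]), 'torque': array([-0.00733926,  0.04879049,  0.01567552]), 'grasp_force': 0.0, 'opening': 0.08550015274908765}
```

View pics/t2.png

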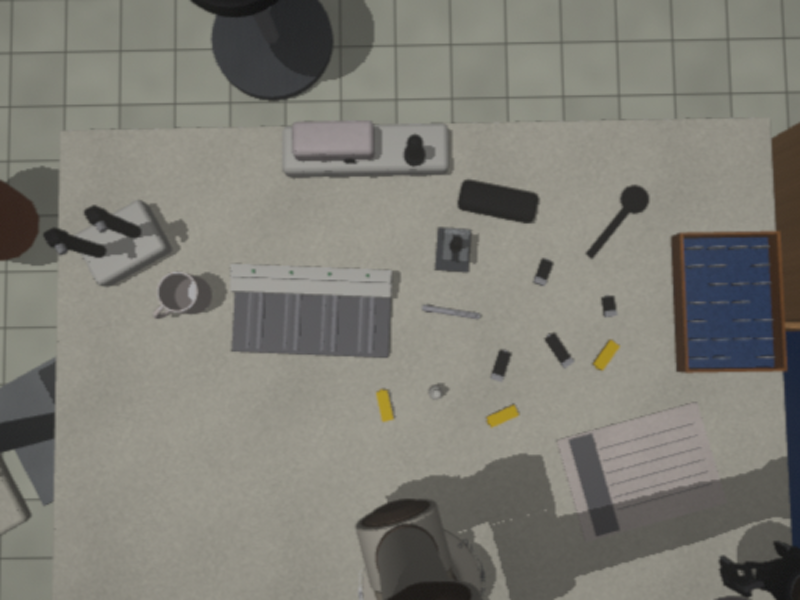

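View pics/s2.png

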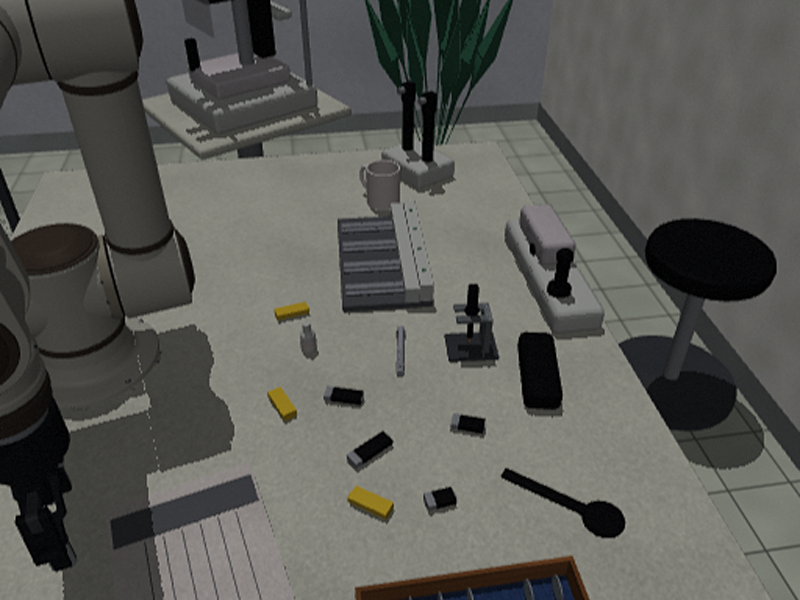

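The top picture shows four packs at (543,271), (609,306), (558,349) and (501,364), with their steel tails towards the robot. The tester is at (232–390, 265–355) and the probe and fork at (455,250). The yellow bars are look-alikes. I'll measure roughly, then refine with the wrist camera.

```bash
python3 - <<'E'
from h import *
s=512/800
for n,p in dict(A=(543,271),B=(609,306),C=(558,349),D=(501,364)).items(): print(n,onz('top',(p[0]*s,p[1]*s),.015).round(3))
print('tester corners')
for p in [(232,265),(391,270),(389,356),(232,350)]: print(onz('top',(p[0]*s,p[1]*s),.016).round(3))
print('probe',onz('top',(456*s,243*s),.14).round(3), 'foot',[onz('top',(x*s,y*s),.005).round(3) for x,y in((438,228),(472,229),(469,271),(435,270))])
print(cal('wrist'))
E
```

```text
A [ 0.63  -0.262  0.015]
B [ 0.556 -0.395  0.015]
C [ 0.47  -0.288  0.015]
D [ 0.442 -0.171  0.015]
tester corners
[0.654 0.377 0.016]
[0.638 0.049 0.016]
[0.462 0.056 0.016]
[0.479 0.377 0.016]
probe [ 0.671 -0.075  0.14 ] foot [array([ 0.725, -0.049,  0.005]), array([ 0.722, -0.12 ,  0.005]), array([ 0.634, -0.112,  0.005]), array([ 0.637, -0.041,  0.005])]
(array([[271.18855801,   0.        , 257.94320658],
       [  0.        , 271.18855801, 196.42236082],
       [  0.        ,   0.        ,   1.        ]]), array([[-8.07755484e-04, -9.52660294e-01, -3.04035708e-01,
         7.72611978e-02],
       [ 9.99999661e-01, -7.20631977e-04, -3.98761512e-04,
         3.30222861e-04],
       [ 1.60786406e-04, -3.04035927e-01,  9.52660553e-01,
        -1.69834485e-01],
       [ 0.00000000e+00,  0.00000000e+00,  0.00000000e+00,
         1.00000000e+00]]))
```

>>> servo_tool(moves=[[4,4,2,0],[8,8,4,0],[12,11,6,0],[16,14,8,-0.1],[20,17,10,-0.15],[24,20,12,-0.2],[26,22,12,-0.24],[26,22,12,-0.24],[26,22,12,-0.24]])

```text
time: 0.85
ee_pos: [0.3958, -0.3112, 0.3247]
tcp_rot: [180.0, -0.0, 0.4]
wrist_force: [-0.2, 0.8, -0.5]
opening: 0.0853
grasp_force: 0.0
```

```bash
cat >> h.py <<'E'
def bars(im,obs,z=.015,lo=0,hi=60):
    """black bars + light tail"""
    g=cv2.cvtColor(im,cv2.COLOR_BGR2GRAY); m=((g>=lo)&(g<hi)).astype(np.uint8)
    n,l,st,c=cv2.connectedComponentsWithStats(m); out=[]
    for i in range(1,n):
        if 60<st[i,4]<5000:
            cn=cv2.findContours((l==i).astype(np.uint8),cv2.RETR_EXTERNAL,cv2.CHAIN_APPROX_NONE)[0][0][:,0]
            P=np.array([onz('wrist',p,z,obs)[:2] for p in cn.astype(float)])
            r=cv2.minAreaRect((P*1000).astype(np.float32)); out.append((c[i].round(0),st[i,4],np.round(r[0],1),np.round(r[1],1),round(r[2],1)))
    return out
E
python3 - <<'E'
from h import *
o=get_obs(); im=snap('wrist','w0')
cv2.imwrite('pics/w0b.png',cv2.resize(im,(800,600),interpolation=cv2.INTER_CUBIC))
for b in bars(im,o): print(*b)
E
```

```text
[29. 50.] 917 [543.5  59.6] [171.   39.7] 0.3
[227.   6.] 234 [ 625.  -262.2] [24.8 22.4] 67.8
[12. 74.] 121 [524.2  87.5] [  3.6 113.6] 86.7
[310.  52.] 324 [ 560.9 -393.5] [29.3 24.9] 7.4
[243. 110.] 492 [ 472.5 -286.8] [59.2 22.5] 32.2
[178. 128.] 446 [ 443.3 -173.8] [25.2 51.2] 70.8
[ 56. 171.] 88 [364.8  52.5] [57.6  5.1] 11.8
[275. 243.] 1503 [ 216.6 -348.3] [161.4  46.9] 14.1
```

View pics/w0b.png

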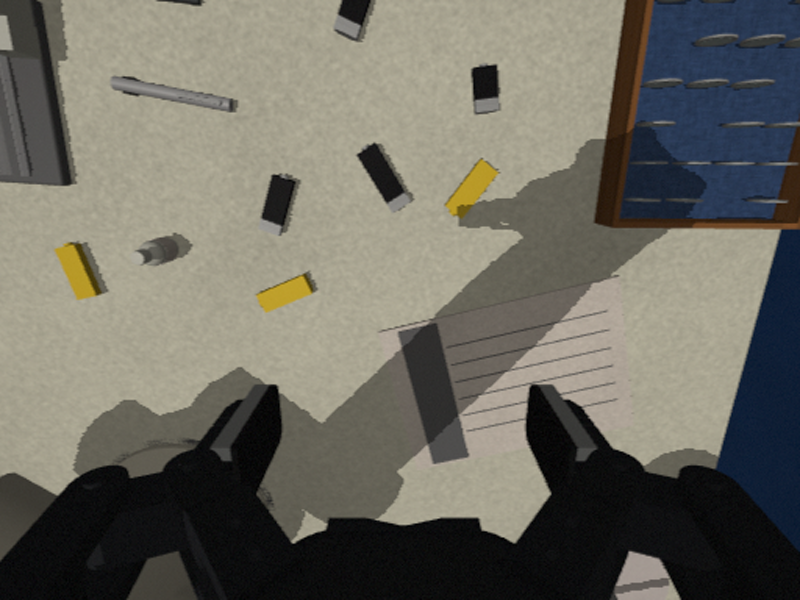

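The wrist view shows packs A (350,15, partly cut off), B (485,88), C (384,177) and D (280,204). From their black lengths, B is pack45, A is pack55, D is pack65 and C is pack75. Next is a view over the tester and probe.

>>> servo_tool(moves=[[2,3.5,0,0],[4,7,0,0],[5,10.5,0,0],[6,14,0,0],[8,17.5,0,0],[9,21,0,0],[10,24.5,0,0],[11,28,0,0],[11,30,0,0],[11,32,0,0],[11,32,0,0],[11,32,0,0]])

```text
time: 1.9
ee_pos: [0.5038, 0.0049, 0.3236]
tcp_rot: [-179.9, 0.0, 0.6]
wrist_force: [-0.6, -0.1, 0.5]
opening: 0.0854
grasp_force: 0.0
```

```bash
python3 - <<'E'
from h import *
o=get_obs(); im=snap('wrist','w1'); print(o['ee_pos'],o['tcp_rot'])
cv2.imwrite('pics/w1b.png',cv2.resize(im,(800,600),interpolation=cv2.INTER_CUBIC))
for b in bars(im,o): print(*b)
E
```

```text
[0.50379541 0.00493105 0.32357644] [-1.79921038e+02  3.55549534e-02  5.71143851e-01]
[408.   3.] 294 [ 734.4 -212.5] [11.6 72.3] 0.5
[312.  46.] 1880 [676.1 -79.8] [74.5 88.4] 84.0
[496.  46.] 434 [ 680.4 -369.3] [16.6 60.6] 49.8
[423.  77.] 449 [ 633.2 -261.3] [27.8 41. ] 68.4
[229. 137.] 86 [530.2  55.2] [  1.8 135.1] 86.8
[490. 124.] 339 [ 561.3 -389.3] [31.7 31. ] 6.9
[417. 174.] 518 [ 473.9 -282.8] [66.3 27. ] 32.3
[353. 189.] 405 [ 444.3 -170. ] [27.6 51.1] 70.5
```

View pics/w1b.png

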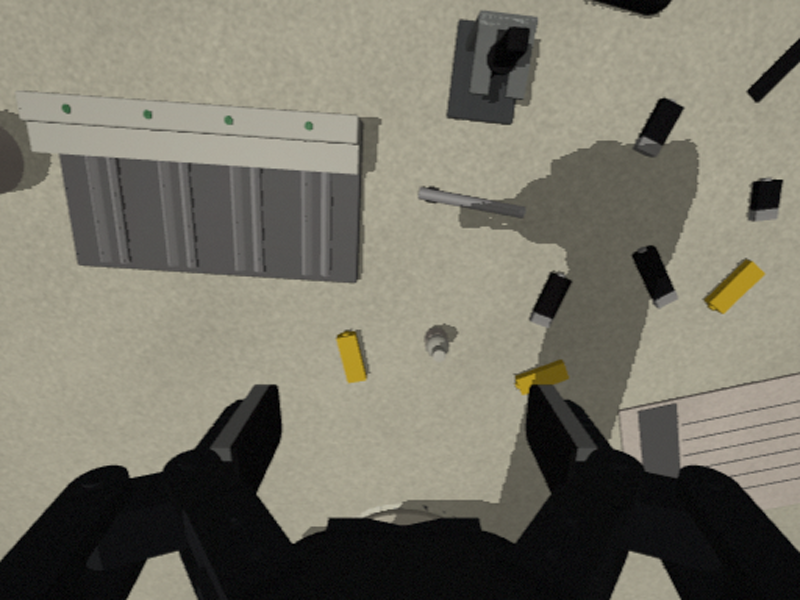

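The picture shows the tester's front deck edge from (78,265) to (357,282), the hood's top front edge from (34,151) to (358,173), the stop wall's back edge from (17,92) to (358,117), and the probe at about (510,50). I'll convert these to positions.

```bash
python3 - <<'E'
from h import *
o=get_obs(); s=512/800
# subpixel: refine corner points
im=cv2.imread('pics/w1.png',0)
pts=np.array([[78,265],[357,282],[34,151],[358,173],[358,143],[358,117]],np.float32)*s
ref=cv2.cornerSubPix(im,pts.copy(),(3,3),(-1,-1),(3,30,.01))
T=[(-88,161,16),(-88,-161,16),(27,161,48),(27,-161,48),(55,-161,56),(81,-161,56)]
W=[]
for p,q,t in zip(pts,ref,T):
    w=onz('wrist',q,t[2]/1000,o); W.append(w[:2]*1000); print(p,q,t,(w*1000).round(1))
A=np.array([t[:2] for t in T],float);W=np.array(W)
def fit(k):
    a=A[k]-A[k].mean(0);w=W[k]-W[k].mean(0)
    U,S,V=np.linalg.svd(a.T@w);R=V.T@U.T
    t=W[k].mean(0)-R@A[k].mean(0); print(np.degrees(np.arctan2(R[1,0],R[0,0])),t,(A@R.T+t-W).round(1).tolist()); return R,t
fit([0,1,2,3,4,5]); fit([0,1,2,3])
# grooves along front deck: intensity profile near front edge
E
```

```text
[ 49.92    169.59999] [ 49.69194 169.084  ] (-88, 161, 16) [477.  377.4  16. ]
[228.48 180.48] [226.56746 180.8006 ] (-88, -161, 16) [457.9  60.9  16. ]
[21.76 96.64] [19.898478 96.39971 ] (27, 161, 48) [598.  372.6  48. ]
[229.12 110.72] [228.9627   110.689255] (27, -161, 48) [579.5  50.2  48. ]
[229.12  91.52] [228.66833  92.27412] (55, -161, 56) [606.   49.2  56. ]
[229.12  74.88] [228.59805   74.508125] (81, -161, 56) [630.6  48.7  56. ]
-3.282319224417163 [558.90982077 213.53872586] [[3.3, 1.9], [3.9, -3.0], [-2.9, 0.1], [-2.8, 1.0], [-1.4, 0.5], [-0.0, -0.5]]
-3.4051418274104845 [558.55122048 213.46479446] [[3.2, 2.0], [3.2, -2.9], [-2.9, -0.0], [-3.5, 0.9], [-2.1, 0.3], [-0.7, -0.7]]
```

```bash
cat >> h.py <<'E'
def w2(o=None): pass
E
python3 - <<'E'
from h import *
A=np.array([(-95,158.2),(-95,-158.2),(27,161),(27,-161),(55,-161),(81,-161)],float)
W=np.array([(477,377.4),(457.9,60.9),(598,372.6),(579.5,50.2),(606,49.2),(630.6,48.7)])
a=A-A.mean(0);w=W-W.mean(0);U,S,V=np.linalg.svd(a.T@w);R=V.T@U.T;t=W.mean(0)-R@A.mean(0)
print(np.degrees(np.arctan2(R[1,0],R[0,0])),t,(A@R.T+t-W).round(1).tolist())
for y in(114,38,-38,-114): print(y,(R@[55,y]+t).round(1),(R@[-40,y]+t).round(1))
# groove check from image: front-lip lines
im=cv2.imread('pics/w1.png',0);
for row in (150,165): print(row,im[row,50:230].tolist())
E
```

```text
-3.5392387183973404 [561.4796223  213.39764455] [[-0.6, -0.2], [-1.0, 0.5], [0.4, -0.2], [-1.0, 0.8], [0.4, 0.1], [1.8, -1.0]]
114 [623.4 323.8] [528.6 329.6]
38 [618.7 247.9] [523.9 253.8]
-38 [614.  172.1] [519.2 177.9]
-114 [609.3  96.2] [514.5 102.1]
150 [81, 80, 79, 79, 81, 80, 80, 81, 82, 81, 83, 91, 104, 101, 95, 98, 95, 96, 93, 87, 81, 82, 81, 82, 94, 110, 104, 95, 96, 90, 66, 46, 69, 82, 82, 82, 81, 80, 83, 82, 82, 81, 82, 82, 82, 83, 82, 83, 83, 83, 83, 82, 83, 83, 84, 92, 106, 102, 96, 97, 96, 95, 90, 84, 83, 82, 83, 83, 107, 118, 103, 97, 95, 84, 57, 69, 81, 82, 83, 82, 84, 83, 83, 83, 84, 83, 84, 84, 82, 83, 83, 82, 84, 82, 84, 82, 83, 83, 84, 106, 114, 100, 98, 98, 94, 94, 87, 84, 85, 83, 85, 95, 116, 122, 107, 95, 95, 78, 52, 71, 85, 84, 83, 85, 85, 84, 85, 83, 83, 83, 84, 85, 84, 85, 82, 84, 84, 82, 84, 85, 84, 84, 90, 109, 117, 106, 99, 97, 95, 91, 85, 84, 86, 84, 86, 108, 122, 120, 108, 95, 95, 72, 70, 86, 85, 83, 84, 85, 84, 84, 86, 86, 83, 84, 84, 85, 85, 83, 71, 52]
165 [81, 81, 80, 80, 81, 80, 81, 80, 80, 82, 80, 80, 80, 80, 96, 101, 94, 97, 95, 94, 96, 87, 79, 81, 81, 82, 93, 110, 106, 95, 95, 89, 66, 44, 67, 81, 81, 81, 81, 82, 82, 83, 81, 82, 83, 82, 82, 83, 83, 81, 82, 84, 82, 82, 81, 82, 81, 105, 107, 95, 97, 96, 95, 93, 88, 81, 83, 83, 82, 101, 117, 108, 95, 94, 88, 67, 68, 81, 83, 83, 81, 83, 84, 82, 82, 82, 83, 83, 82, 83, 82, 83, 83, 83, 83, 81, 84, 84, 82, 82, 106, 114, 100, 97, 97, 96, 93, 87, 84, 84, 83, 83, 106, 121, 116, 91, 85, 91, 66, 68, 84, 83, 83, 87, 83, 84, 83, 83, 84, 83, 83, 83, 83, 84, 84, 84, 82, 83, 84, 84, 84, 84, 83, 107, 117, 104, 97, 96, 96, 92, 86, 82, 82, 84, 90, 111, 123, 122, 107, 96, 89, 65, 68, 83, 83, 83, 84, 84, 82, 85, 85, 87, 85, 85, 84, 85, 84, 76, 53, 64]
```

>>> servo_tool(moves=[[-6.5,-17.4,-20.4,-0.35],[-6.5,-17.4,-20.4,-0.35],[-6.5,-17.4,-20.4,-0.35],[-6.5,-17.4,-20.4,-0.35],[-6.5,-17.4,-20.4,-0.35],[-6.5,-17.4,-20.4,-0.35],[-6.5,-17.4,-20.4,-0.35],[-6.5,-17.4,-20.4,-0.35],[-6.5,-17.4,-20.4,-0.35],[-6.5,-17.4,-20.4,-0.35],[-6.5,-17.4,-20.4,-0.35]])

```text
time: 2.87
ee_pos: [0.4402, -0.1696, 0.1221]
tcp_rot: [-179.9, -0.2, -19.5]
wrist_force: [0.6, 0.2, 0.2]
opening: 0.0853
grasp_force: 0.0
```

```bash
cat >> h.py <<'E'
def see(name):
    o=get_obs(); im=snap('wrist',name); p=np.array(o['ee_pos'])*1000
    print('tcp',p.round(1),'rot',np.round(o['tcp_rot'],1))
    for b in bars(im,o):
        (w,h),a=b[3],b[4]
        if 22<min(w,h)<33 and max(w,h)<75:
            L,th=(w,a) if w>h else (h,a-90)
            th=(th+90)%180-90
            u=np.array([np.cos(np.radians(th)),np.sin(np.radians(th))]); c=b[2]-6*u
            d=c-p[:2]
            print(b[0],'black',b[2],b[3],'L',L,'th',round(th,1),'origin',c.round(1),'move cm',(d/10).round(2),'turn',round(np.radians(th-o['tcp_rot'][2]),3))
    return im,o
E
python3 - <<'E'
from h import *
im,o=see('D')
cv2.imwrite('pics/Db.png',cv2.resize(im,(800,600),interpolation=cv2.INTER_CUBIC))
E
```

```text
tcp [ 440.2 -169.6  122.1] rot [-179.9   -0.2  -19.5]
[82. 15.] black [637.  -77.3] [72.8 29.4] L 72.8 th 70.4 origin [635. -83.] move cm [19.48  8.66] turn 1.569
[357. 119.] black [ 470.1 -286.8] [72.2 25.6] L 72.2 th 32.3 origin [ 465. -290.] move cm [  2.48 -12.04] turn 0.904
[259. 182.] black [ 444.2 -172.5] [23.1 52.4] L 52.4 th -20.2 origin [ 438.6 -170.4] move cm [-0.17 -0.08] turn -0.012
```

View pics/Db.png

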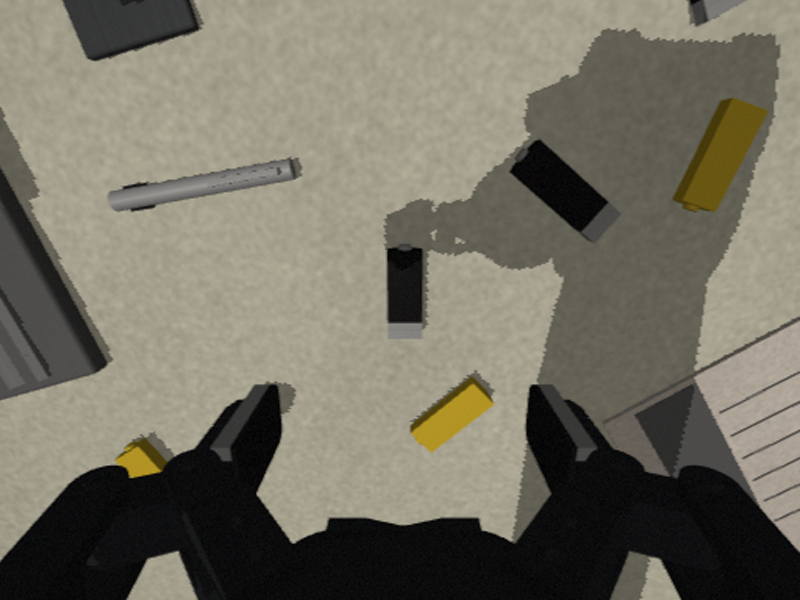

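Pack65 (D) is centred between the fingers at (405,290), and the yellow bar at (452,412) is clear of them. I'll grasp it.

>>> servo_tool(moves=[[-0.1,-0.2,-6,-0.012],[-0.1,-0.2,-8,-0.012],[-0.1,-0.2,-11.5,-0.012],[-0.1,-0.2,-11.5,-0.012],[-0.1,-0.2,-11.5,-0.012],[-0.1,-0.2,-11.5,-0.012]], claw=0.4)

```text
time: 3.42
ee_pos: [0.4392, -0.1718, 0.0074]
tcp_rot: [-179.9, -0.1, -20.2]
wrist_force: [0.6, 0.5, 0.7]
opening: 0.0512
grasp_force: 0.0
```

>>> servo_tool(moves=[[0,0,0,0],[0,0,0,0],[0,0,0,0],[0,0,0,0],[0,0,0,0],[0,0,0,0]], claw=1, force=25)

```text
time: 3.92
ee_pos: [0.4379, -0.1717, 0.0051]
tcp_rot: [-179.9, -0.0, -20.2]
wrist_force: [-0.5, -0.1, 0.7]
opening: -0.0003
grasp_force: 0.0
```

The fingers shut completely without the pack between them, so I'll look.

>>> servo_tool(moves=[[0,0,2,0],[0,0,4,0],[0,0,8,0],[0,0,11,0],[0,0,11,0],[0,0,11,0]], claw=0)

```text
time: 4.42
ee_pos: [0.4389, -0.172, 0.1168]
tcp_rot: [-179.9, -0.2, -20.2]
wrist_force: [0.3, -0.6, -1.8]
opening: 0.0722
grasp_force: 0.0
```

```bash
python3 - <<'E'
from h import *
im,o=see('D2')
t=snap('top','t3');s=snap('side','s3')
v=np.vstack([np.hstack([im[:,:],np.zeros_like(im)[:,:8]]) ])
c=cv2.resize(s[200:360,130:350],(440,320),interpolation=cv2.INTER_CUBIC)
cv2.imwrite('pics/D2b.png',np.hstack([cv2.resize(im,(360,270)),cv2.resize(s[200:360,130:350],(440,270),interpolation=cv2.INTER_CUBIC)]))
E
```

```text
tcp [ 438.9 -172.   116.8] rot [-179.9   -0.2  -20.2]
[71. 15.] black [643.9 -80.1] [68.7 31.7] L 68.7 th 83.8 origin [643.3 -86.1] move cm [20.44  8.59] turn 1.816
[356. 117.] black [ 469.8 -286.9] [71.5 25.5] L 71.5 th 32.2 origin [ 464.7 -290.1] move cm [  2.58 -11.81] turn 0.915
[256. 183.] black [ 444.2 -172.2] [22.7 51.5] L 51.5 th -19.7 origin [ 438.6 -170.2] move cm [-0.03  0.18] turn 0.009
```

View pics/D2b.png

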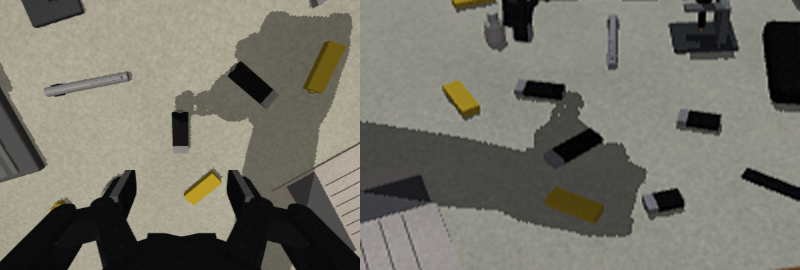

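The pack hasn't moved, so I'll check the reported TCP against the fixed cameras.

```bash
python3 - <<'E'
from h import *
o=get_obs(); p=np.array(o['ee_pos'])
out=[]
for n,f in(('top','t3'),('side','s3')):
    K,R,t=cal(n); im=cv2.imread(f'pics/{f}.png')
    pr=lambda X:cv2.projectPoints(np.array([X],float),cv2.Rodrigues(R)[0],t,K,None)[0].ravel()
    a=pr(p);b=pr([.4386,-.1702,.015]);print(n,a,b)
    c=im[int(a[1])-60:int(a[1])+60,int(a[0])-60:int(a[0])+60].copy()
    c=cv2.resize(c,(400,400),interpolation=cv2.INTER_CUBIC)
    for q,col in((a,(0,0,255)),(b,(0,255,0))):
        x=((q-a.astype(int)+60)*400/120).astype(int); cv2.circle(c,tuple(int(v) for v in x),3,col,-1)
    out.append(c)
cv2.imwrite('pics/chk.png',np.hstack(out)); print(o['q'],o['opening'])
E
```

```text
top [325.80324208 235.55120741] [320.3000236  233.92688072]
side [217.13167126 223.0243552 ] [219.51703018 250.86499201]
[-2.14590676e+01 -6.77122549e+00 -1.14939224e+01  8.53794663e+01
  9.13907265e-02  1.78778218e+02] 0.08495302358525934
```

View pics/chk.png

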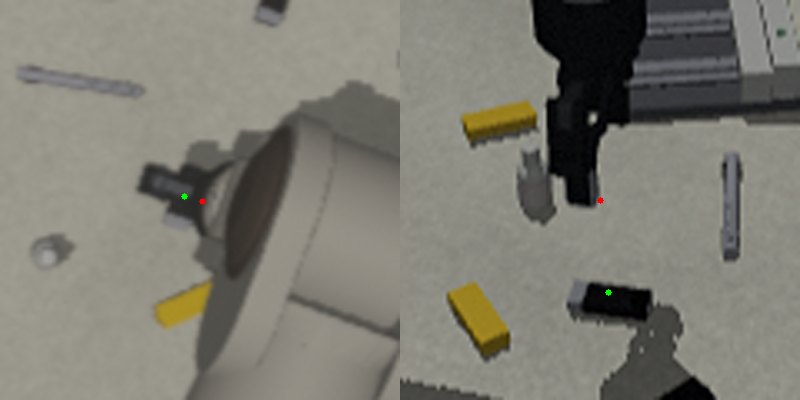

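>>> servo_tool(moves=[[0,0,-3,0],[0,0,-6,0],[0,0,-8,0],[0,0,-8,0],[0,0,-8,0],[0,0,-8,0],[0,0,-8,0],[0,0,-8,0],[0,0,-8,0],[0,0,-8,0]], claw=1)

```text
time: 5.4
ee_pos: [0.4382, -0.1717, 0.0355]
tcp_rot: [-179.9, -0.1, -20.2]
wrist_force: [-0.5, 1.0, 0.1]
opening: 0.0004
grasp_force: 0.0
```

```bash
python3 - <<'E'
from h import *
from scipy.spatial.transform import Rotation as Ro
o=get_obs(); p=np.array(o['ee_pos']); print(p,o['opening'],o['wrist_force'])
out=[]
K,R,t=cal('side'); im=snap('side','s4'); a=cv2.projectPoints(p[None],cv2.Rodrigues(R)[0],t,K,None)[0].ravel()
x,y=a.astype(int); im[y,x]=(0,0,255); out.append(cv2.resize(im[y-40:y+40,x-40:x+40],(400,400),interpolation=cv2.INTER_NEAREST))
im=snap('wrist','w4'); K,T=cal('wrist'); c=K@(np.linalg.inv(T)@[0,0,0,1])[:3]; c=c[:2]/c[2]; print(c)
x,y=c.astype(int); im[y,x]=(0,0,255); out.append(cv2.resize(im[y-80:y+80,x-80:x+80],(400,400),interpolation=cv2.INTER_NEAREST))
cv2.imwrite('pics/chk2.png',np.hstack(out))
E
```

```text
[ 0.43821683 -0.17170733  0.03553533] 0.00036248466171949793 [-0.47132551  1.04699097  0.05045114]
[257.23507389 228.92716663]
```

View pics/chk2.png

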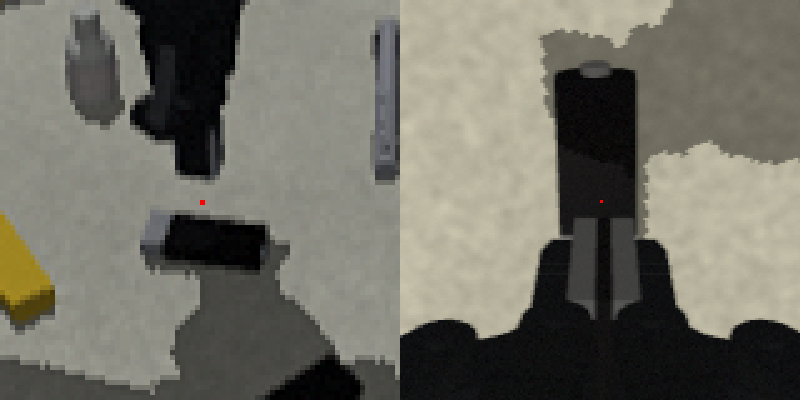

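The shut fingertips sit about 20 mm above the reported TCP. A gentle touch on the pack top, which is 15 mm high, will fix the tip height.

>>> servo_tool(moves=[[0,0,-3,0],[0,0,-3.2,0],[0,0,-3.3,0],[0,0,-3.4,0],[0,0,-3.4,0],[0,0,-3.4,0]])

```text
time: 6.0
ee_pos: [0.4384, -0.1718, 0.0019]
tcp_rot: [-179.9, -0.1, -20.2]
wrist_force: [-0.3, -0.1, -0.2]
opening: -0.0001
grasp_force: 0.0
```

>>> servo_tool(moves=[[0,0,-0.1,0],[0,0,-0.2,0],[0,0,-0.2,0]])

```text
time: 6.25
ee_pos: [0.4379, -0.1716, -0.001]
tcp_rot: [-179.9, -0.0, -20.2]
wrist_force: [0.8, 0.8, -0.3]
opening: -0.0001
grasp_force: 0.0
```

>>> servo_tool(moves=[[0,0,-0.1,0],[0,0,-0.2,0],[0,0,-0.2,0]])

```text
time: 6.5
ee_pos: [0.4377, -0.1715, -0.0033]
tcp_rot: [-179.9, 0.0, -20.2]
wrist_force: [0.1, -0.3, -0.9]
opening: 0.0001
grasp_force: 0.0
```

>>> servo_tool(moves=[[0,0,-0.1,0],[0,0,-0.1,0],[0,0,-0.1,0]])

```text
time: 6.75
ee_pos: [0.4378, -0.1715, -0.0042]
tcp_rot: [-179.9, 0.0, -20.2]
wrist_force: [0.6, 0.1, -0.5]
opening: -0.0001
grasp_force: 0.0
```

>>> servo_tool(moves=[[0,0,-0.1,0],[0,0,-0.1,0],[0,0,-0.1,0]])

```text
time: 7.0
ee_pos: [0.4378, -0.1715, -0.0052]
tcp_rot: [-179.9, 0.0, -20.2]
wrist_force: [-0.4, -0.0, -0.2]
opening: -0.0
grasp_force: 0.0
```

>>> servo_tool(moves=[[0,0,-0.1,0],[0,0,-0.1,0],[0,0,-0.1,0]])

```text
time: 7.25
ee_pos: [0.4378, -0.1715, -0.0062]
tcp_rot: [-179.9, 0.0, -20.2]
wrist_force: [1.0, 0.0, -0.3]
opening: -0.0002
grasp_force: 0.0
```

>>> servo_tool(moves=[[0,0,-0.1,0],[0,0,-0.1,0],[0,0,-0.1,0]])

```text
time: 7.5
ee_pos: [0.4378, -0.1715, -0.0072]
tcp_rot: [-179.9, 0.0, -20.2]
wrist_force: [0.4, 1.2, 0.1]
opening: -0.0003
grasp_force: 0.0
```

>>> servo_tool(moves=[[0,0,-0.1,0],[0,0,-0.1,0],[0,0,-0.1,0]])

```text
time: 7.75
ee_pos: [0.4378, -0.1715, -0.0082]
tcp_rot: [-179.9, 0.0, -20.2]
wrist_force: [0.1, -0.1, -0.4]
opening: 0.0001
grasp_force: 0.0
```

>>> servo_tool(moves=[[0,0,-0.1,0],[0,0,-0.1,0],[0,0,-0.1,0]])

```text
time: 8.0
ee_pos: [0.4378, -0.1715, -0.0092]
tcp_rot: [-179.9, 0.0, -20.2]
wrist_force: [-0.5, -1.2, -0.4]
opening: -0.0005
grasp_force: 0.0
```

>>> servo_tool(moves=[[0,0,-0.1,0],[0,0,-0.1,0],[0,0,-0.1,0]])

```text
time: 8.25
ee_pos: [0.4378, -0.1715, -0.0102]
tcp_rot: [-179.9, 0.0, -20.2]
wrist_force: [-0.3, 0.2, -0.2]
opening: 0.0
grasp_force: 0.0
```

```bash
python3 - <<'E'
from h import *
s=snap('side','s5')
K,R,t=cal('side'); g=cv2.cvtColor(s,cv2.COLOR_BGR2GRAY)
print(g[218:262:1,205:232:2])
E
```

```text
[[  6   8  12   9   7  10  10  10  10  10   7   8   0 156]
 [  3  10  10  10   7   5  10   7   6   6   8   8  63 149]
 [ 15   8   9  11  11  11  11   9   7   9   8  21 125 142]
 [107   3   8   4  10  11  10   9   9  14   9  28 140 141]
 [153  40  12  11   8   1  12   9  12   5   7  46 144 139]
 [149 118   3  10  11  10  10  10   7   7   5  89 144 140]
 [146 155   6  12  11   7  10   8  10  10   8 110 146 142]
 [145 157   4   8  11  10  12   3   7   9   5 135 145 142]
 [146 161   9   7   8   6  10   5  11  13   4 158 142 145]
 [147 159   6   9  10   6   5   4  13  12   1 158 140 146]
 [146 154   0  12  15  15  12   8  11   7   5 156 141 145]
 [146 149   1  15  27  10   4   8   8   7   1 156 144 147]
 [144 149  17  16  26  11   7   8  11  10   2 154 144 145]
 [142 150  49  14  27   8  10   7  10   8   0 152 145 145]
 [143 141  92  18  31   7   5   4   8   4   0 152 147 143]
 [142 141 112  22  30  10   7   6   8   0  98 144 148 145]
 [141 143 130  24  29   7   5   5  11   2 154 143 145 148]
 [141 146 157  29  27   9   2   1  10   6 155 140 144 151]
 [142 145 158  27  29  10  10   7   7 
[... 796 characters left out ...]
8 108 108   0  35   9   7  29  21   0   0   2   7]
 [135 128 108 113   2  34   4   9  31  15   0   6   0   2]
 [136 121 107 101   6  28  16  16  39  10   2   3   2   1]
 [136  89  90  65   9  16  14  12  35  10   2   2   5  12]
 [141  45  60  32   6   7   3   5  11   0   2   4   3  37]
 [144  71  55  25   5   2   5   7   1   3   7   6   6  57]
 [143 122  62  49   7   9   2   3   6   6   2   6   3  51]
 [140 145  66  69  48  49  30  19   8   0   1   5   3  35]
 [141 143  61  64  69  68  61  56  50  46  33  19   8  62]
 [140 141 107 101 107 109  68  72  72  72  61  57  49  72]
 [143 138 139 139 141 143  63  68  68  72  69  73  70  71]
 [141 140 139 137 142 145  65  72  71  71  69  72  69  70]]
```

>>> servo_tool(moves=[[0,0,-0.1,0],[0,0,-0.1,0],[0,0,-0.1,0]])

```text
time: 8.55
ee_pos: [0.4378, -0.1715, -0.0112]
tcp_rot: [-179.9, 0.0, -20.2]
wrist_force: [0.9, 0.1, 0.1]
opening: 0.0002
grasp_force: 0.0
```

>>> servo_tool(moves=[[0,0,-0.1,0],[0,0,-0.1,0],[0,0,-0.1,0]])

```text
time: 8.8
ee_pos: [0.4378, -0.1715, -0.0122]
tcp_rot: [-179.9, 0.0, -20.2]
wrist_force: [0.2, 0.5, 0.2]
opening: 0.0001
grasp_force: 0.0
```

>>> servo_tool(moves=[[0,0,-0.1,0],[0,0,-0.1,0],[0,0,-0.1,0]])

```text
time: 9.05
ee_pos: [0.4379, -0.1716, -0.0124]
tcp_rot: [-179.9, -0.0, -20.2]
wrist_force: [-2.9, 0.7, 7.8]
opening: -0.0001
grasp_force: 3.8
```

Contact came at TCP z = -12.2 mm, so the tips are 27 mm above the reported TCP. I'll grasp again lower, with the tip about 6 mm above the desk.

>>> servo_tool(moves=[[0,0,1.5,0],[0,0,1.5,0],[0,0,1.5,0],[0,0,1.5,0],[0,0,1.5,0],[0,0,-0.9,0],[0,0,-0.9,0],[0,0,-0.9,0],[0,0,-0.9,0]], claw=0.4)

```text
time: 9.8
ee_pos: [0.4377, -0.1715, -0.0219]
tcp_rot: [-179.9, 0.0, -20.2]
wrist_force: [0.2, 0.0, 0.6]
opening: 0.0512
grasp_force: 0.0
```

>>> servo_tool(moves=[[0,0,0,0],[0,0,0,0],[0,0,0,0],[0,0,0,0],[0,0,0,0]], claw=1)

```text
time: 10.22
ee_pos: [0.4384, -0.1718, -0.0213]
tcp_rot: [-179.9, -0.1, -20.2]
wrist_force: [-0.8, 0.6, 6.8]
opening: 0.0231
grasp_force: 25.3
```

Gripped: opening 23 mm, 25 N. I'll carry it above the groove at y = -114.

>>> servo_tool(moves=[[0,0,4,0],[0,0,8,0],[10.4,27.2,10,0.291],[10.4,27.2,10,0.291],[10.4,27.2,10,0.291],[10.4,27.2,10,0.291],[10.4,27.2,10,0.291],[10.4,27.2,10,0.291],[10.4,27.2,10,0.291],[10.4,27.2,10,0.291],[10.4,27.2,6,0.291],[10.4,27.2,5,0.291],[10.4,27.2,5,0.291],[10.4,27.2,5,0.291]])

```text
time: 11.38
ee_pos: [0.5401, 0.0095, 0.0323]
tcp_rot: [-178.1, 0.2, -0.0]
wrist_force: [-0.5, -0.0, -0.5]
opening: 0.0232
grasp_force: 25.0
```

```bash
python3 - <<'E'
from h import *
o=get_obs(); im=snap('wrist','g3'); print(o['ee_pos'],o['tcp_rot'],o['opening'])
cv2.imwrite('pics/g3b.png',cv2.resize(im,(800,600),interpolation=cv2.INTER_CUBIC))
E
```

```text
[0.54009449 0.00952598 0.03233205] [-1.78136253e+02  1.70569333e-01 -1.19443201e-02] 0.023183110101801668
```

View pics/g3b.png

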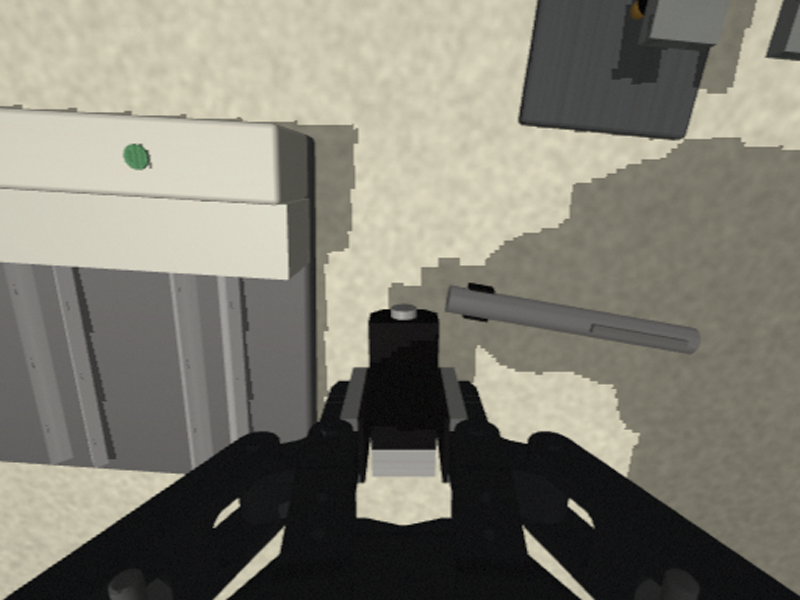

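The picture shows the pack held straight. The arm stopped short of the groove, though, because joint 6 is at its limit (yaw = q1 − q6 + 180). I need the half-turned grasp, so I'll set the pack back down and regrip it flipped.

>>> servo_tool(moves=[[-4,-8,1,-0.05],[-6,-12,1,-0.1],[-6,-12,1,-0.1],[-6,-12,1,-0.1],[-6,-12,1,-0.1]])

```text
time: 11.85
ee_pos: [0.4801, -0.1124, 0.0449]
tcp_rot: [-178.2, -0.0, -5.9]
wrist_force: [0.6, -0.3, -0.2]
opening: 0.0232
grasp_force: 25.1
```

>>> servo_tool(moves=[[-3.5,-4.5,0,-0.12],[-3.5,-4.5,0,-0.2],[-3.5,-4.5,-3,-0.2],[-3.5,-4.5,-6.3,-0.2],[-3.5,-4.5,-6.5,-0.2],[-3.5,-4.5,-6.5,-0.2],[-3.5,-4.5,-6.5,-0.2]])

```text
time: 12.43
ee_pos: [0.4461, -0.1543, -0.0207]
tcp_rot: [-178.1, 0.1, -17.1]
wrist_force: [0.5, 0.2, 0.5]
opening: 0.023
grasp_force: 28.8
```

>>> servo_tool(moves=[[0,0,0,0],[0,0,0,0],[0,0,0,0],[0,0,4,0],[0,0,8,0],[0,0,12,0],[0,0,12,0]], claw=0.4)

```text
time: 13.02
ee_pos: [0.449, -0.1559, 0.107]
tcp_rot: [-178.2, -0.6, -17.1]
wrist_force: [1.6, -0.8, 1.1]
opening: 0.0511
grasp_force: 0.0
```

>>> servo_tool(moves=[[0,0,0,3.14],[0,0,0,3.14],[0,0,0,3.14],[0,0,0,3.14],[0,0,0,3.14],[0,0,0,3.14],[0,0,0,3.14],[0,0,0,3.14],[0,0,0,3.14],[0,0,0,3.14],[0,0,0,3.14],[0,0,0,3.14],[0,0,0,3.14]])

```text
time: 14.1
ee_pos: [0.4461, -0.1549, 0.0991]
tcp_rot: [-178.2, 0.1, 76.3]
wrist_force: [-0.2, -0.3, 0.3]
opening: 0.0509
grasp_force: 0.0
```

>>> servo_tool(moves=[[0,0,0,1.51],[0,0,0,1.51],[0,0,0,1.51],[0,0,0,1.51],[0,0,0,1.51],[0,0,0,1.51],[0,0,0,1.51],[0,0,0,1.51],[0,0,0,1.51],[0,0,0,1.51],[0,0,0,1.51],[0,0,0,1.51],[0,0,0,1.51],[0,0,0,1.51],[0,0,0,1.51]])

```text
time: 15.35
ee_pos: [0.446, -0.1549, 0.0989]
tcp_rot: [-178.1, 0.1, 162.3]
wrist_force: [-0.4, -0.0, -0.1]
opening: 0.051
grasp_force: 0.0
```

```bash
sed -i "s/'turn',round(np.radians(th-o\['tcp_rot'\]\[2\]),3)/'turn',round(np.radians((th-o['tcp_rot'][2]+90)%180-90),3)/" h.py; python3 - <<'E'
from h import *
im,o=see('D5'); print(o['q'])
E
```

```text
tcp [ 446.  -154.9   98.9] rot [-1.781e+02  1.000e-01  1.623e+02]
[35. 67.] black [ 272.4 -314. ] [40.4 24.4] L 40.4 th 14.3 origin [ 266.6 -315.5] move cm [-17.94 -16.06] turn 0.559
[260. 198.] black [ 451.5 -157.8] [23.2 50. ] L 50.0 th -16.3 origin [ 445.7 -156.1] move cm [-0.02 -0.12] turn 0.025
[-17.91699658  -6.59163187 -12.98433899  83.5292241   -1.86684161
  -0.17271642]
```

>>> servo_tool(moves=[[0,-0.1,-4,0.02],[0,-0.1,-8,0.02],[0,-0.1,-12,0.02],[0,-0.1,-12,0.02],[0,-0.1,-12,0.02],[0,-0.1,-12,0.02]])

```text
time: 15.9
ee_pos: [0.4466, -0.1561, -0.0195]
tcp_rot: [-178.1, 0.1, 163.6]
wrist_force: [-0.6, -0.5, 0.2]
opening: 0.051
grasp_force: 0.0
```

>>> servo_tool(moves=[[0,0,0,0],[0,0,0,0],[0,0,0,0],[0,0,0,0],[0,0,0,0]], claw=1)

```text
time: 16.32
ee_pos: [0.4471, -0.1563, -0.0192]
tcp_rot: [-178.1, 0.2, 163.6]
wrist_force: [-0.6, 0.2, 7.0]
opening: 0.0232
grasp_force: 24.5
```

>>> servo_tool(moves=[[0,0,4,0],[0,0,8,0],[9.6,25.6,9,0.224],[9.6,25.6,9,0.224],[9.6,25.6,9,0.224],[9.6,25.6,9,0.224],[9.6,25.6,9,0.224],[9.6,25.6,9,0.224],[9.6,25.6,9,0.224],[9.6,25.6,9,0.224],[9.6,25.6,6,0.224],[9.6,25.6,5,0.224],[9.6,25.6,5,0.224],[9.6,25.6,5,0.224]])

```text
time: 17.48
ee_pos: [0.5413, 0.0995, 0.0289]
tcp_rot: [-178.1, -0.0, 176.4]
wrist_force: [-0.2, -0.6, -0.7]
opening: 0.0229
grasp_force: 25.5
```

```bash
python3 - <<'E'
from h import *
o=get_obs(); im=snap('wrist','g4'); print(o['ee_pos'],o['tcp_rot'],o['opening'])
cv2.imwrite('pics/g4b.png',cv2.resize(im,(800,600),interpolation=cv2.INTER_CUBIC))
E
```

```text
[0.54134958 0.09947645 0.02886173] [-1.78108850e+02 -1.14680408e-02  1.76416031e+02] 0.022862778911759044
```

View pics/g4b.png

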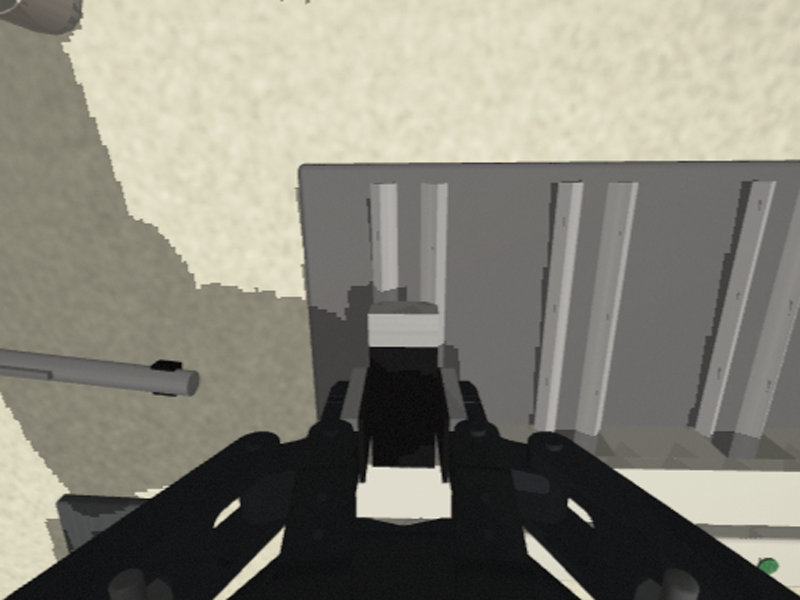

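The picture shows the held pack at cols 368–444, and the groove's lips at cols 372–447 for rows 183–290. I'll measure the groove's centre precisely.

```bash
cat >> h.py <<'E'
def T(X,Y,t0=(561.5,213.4),a=-0.0618):
    c,s=np.cos(a),np.sin(a); return np.array([t0[0]+c*X-s*Y,t0[1]+s*X+c*Y])
E
python3 - <<'E'
from h import *
o=get_obs(); g=cv2.imread('pics/g4.png',0)
for r in (120,130,140,160,175): print(r,g[r,225:300].tolist() if r<161 else g[r,340:415].tolist())
# predicted pixel columns of groove3 lips
K,Tm=cal('wrist')
from scipy.spatial.transform import Rotation as Ro
Rt=Ro.from_euler('xyz',o['tcp_rot'],degrees=True).as_matrix()
def pr(X): q=np.linalg.inv(Tm)@np.append(Rt.T@(np.array(X)-o['ee_pos']),1); v=K@q[:3]; return (v[:2]/v[2]).round(1)
for Y in(-114,-38):
  for X in(-87,-60):
    for e in(-11.5,11.5): print(Y,X,e,pr(np.append(T(X,Y+e),23.5)/1000), 'bottom',pr(np.append(T(X,Y),16)/1000))
print('corner',pr(np.append(T(-95,-159),16)/1000),'img (301,165)*.64=',192.6,105.6)
E
```

```text
120 [110, 110, 111, 111, 110, 110, 110, 110, 111, 111, 110, 116, 128, 134, 134, 133, 134, 139, 159, 168, 170, 168, 170, 171, 174, 173, 171, 166, 152, 124, 111, 110, 110, 112, 110, 109, 110, 110, 110, 109, 112, 111, 111, 111, 123, 135, 135, 133, 135, 135, 137, 134, 134, 133, 138, 155, 165, 166, 166, 167, 167, 138, 110, 109, 110, 110, 112, 112, 110, 111, 110, 112, 111, 110, 110]
130 [109, 112, 110, 111, 110, 110, 110, 110, 111, 90, 69, 69, 111, 134, 133, 134, 134, 134, 154, 167, 168, 168, 170, 172, 174, 173, 172, 170, 160, 132, 111, 111, 110, 110, 110, 110, 111, 110, 111, 111, 111, 110, 110, 109, 123, 134, 132, 133, 135, 136, 139, 134, 133, 133, 142, 159, 165, 167, 167, 166, 158, 131, 110, 111, 111, 111, 109, 111, 110, 110, 110, 110, 111, 111, 110]
140 [110, 110, 111, 112, 110, 110, 110, 111, 112, 111, 90, 66, 99, 128, 133, 134, 134, 134, 154, 168, 170, 169, 169, 171, 175, 173, 172, 170, 159, 131, 110, 111, 110, 111, 110, 111, 111, 109, 111, 110, 109, 111, 112, 111, 123, 133, 134, 134, 136, 137, 138, 135, 134, 134, 146, 163, 166, 168, 167, 166, 153, 124, 111, 110, 109, 111, 109, 109, 1
[... 531 characters left out ...]
, 174, 170, 145, 116, 109, 108, 109, 109, 110, 109, 108, 109, 109, 109, 109, 110, 108, 119, 129, 131, 134, 132, 133, 135, 136, 139, 138, 135, 134, 133, 133, 138, 155, 166, 165, 137, 108, 108, 107, 108, 110, 108, 108, 108, 108, 109, 110, 108, 109, 109, 107]
-114 -87 -11.5 [241.7 116. ] bottom [260.4 115.7]
-114 -87 11.5 [278.7 116. ] bottom [260.4 115.7]
-114 -60 -11.5 [242.5 159.1] bottom [260.4 157.3]
-114 -60 11.5 [277.8 159.2] bottom [260.4 157.3]
-38 -87 -11.5 [365.1 115.9] bottom [379.3 115.6]
-38 -87 11.5 [403.1 115.9] bottom [379.3 115.6]
-38 -60 -11.5 [360.1 159.6] bottom [373.8 157.7]
-38 -60 11.5 [396.4 159.7] bottom [373.8 157.7]
corner [190.6 102.9] img (301,165)*.64= 192.6 105.6
```

```bash
sed -i 's/t0=(561.5,213.4)/t0=(562.5,214.2)/' h.py; python3 - <<'E'
from h import *
g=cv2.imread('pics/g4.png',0); o=get_obs()
for r in(203,207,212,217,240): print(r,g[r,228:292].tolist())
P=T(-12.5,-114);print('target origin',P)
for px in((235.5,206),(284,206)): print(onz('wrist',px,.063,o)*1000)
E
```

```text
203 [69, 65, 65, 66, 67, 66, 65, 119, 161, 171, 171, 172, 172, 173, 173, 173, 172, 173, 172, 173, 171, 171, 171, 172, 172, 171, 173, 172, 172, 172, 172, 173, 172, 173, 174, 173, 174, 174, 174, 172, 173, 173, 173, 174, 175, 173, 175, 175, 173, 175, 173, 173, 173, 169, 167, 168, 138, 109, 108, 110, 108, 109, 107, 108]
207 [65, 66, 67, 65, 66, 67, 66, 118, 161, 172, 171, 171, 172, 171, 173, 171, 172, 171, 171, 172, 172, 173, 171, 172, 173, 172, 172, 173, 172, 171, 172, 174, 174, 173, 174, 173, 174, 173, 174, 174, 174, 174, 175, 174, 174, 174, 175, 175, 174, 173, 174, 174, 171, 169, 169, 169, 141, 109, 110, 109, 109, 109, 111, 109]
212 [65, 67, 65, 65, 66, 65, 66, 97, 147, 166, 166, 167, 168, 167, 166, 167, 166, 166, 167, 167, 167, 166, 167, 166, 166, 168, 166, 167, 167, 167, 168, 169, 168, 170, 168, 169, 168, 169, 168, 168, 169, 169, 168, 170, 169, 169, 168, 169, 168, 168, 167, 167, 169, 170, 167, 161, 131, 108, 110, 108, 107, 109, 109, 110]
217 [66, 66, 66, 66, 66, 65, 67, 99, 150, 169, 169, 170, 170, 170, 171, 170, 171, 171, 171, 172, 171, 169, 171, 170, 172, 171, 171, 171, 172, 171, 170, 170, 171, 170, 171, 171, 172, 170, 171, 173, 171, 171, 172, 171, 171, 171, 172, 172, 170, 171, 173, 171, 170, 170, 169, 160, 132, 109, 109, 109, 109, 109, 108, 109]
240 [80, 81, 79, 80, 79, 70, 43, 17, 16, 12, 12, 14, 15, 14, 19, 14, 12, 16, 13, 6, 16, 15, 11, 13, 19, 14, 16, 13, 16, 9, 11, 15, 17, 16, 14, 16, 11, 15, 12, 8, 17, 15, 16, 12, 16, 14, 11, 12, 14, 21, 23, 21, 17, 18, 41, 75, 86, 86, 88, 87, 87, 88, 87, 81]
target origin [542.98314635 101.18963577]
[512.17292029  90.02745779  63.        ]
[513.51277465 115.89747899  63.        ]
```

The held pack lines up with the groove to within 0.5 mm. I'll lower it.

>>> servo_tool(moves=[[0,0,-1.5,0],[0,0,-2.3,0],[0,0,-2.6,0],[0,0,-2.8,0],[0,0,-2.9,0],[0,0,-2.9,0],[0,0,-2.9,0]])

```text
time: 18.12
ee_pos: [0.5423, 0.1004, 0.0005]
tcp_rot: [-178.2, 0.1, 176.5]
wrist_force: [-1.2, 4.0, 3.5]
opening: 0.0232
grasp_force: 26.0
```

>>> servo_tool(moves=[[0,0,0,0],[0,0,0,0],[0,0,0,0],[0,0,3,0],[0,0,5,0],[-4.95,0.3,5,0],[-4.95,0.3,5,0],[-4.95,0.3,5,0]], claw=0.5)

```text
time: 18.78
ee_pos: [0.4905, 0.103, 0.0496]
tcp_rot: [-178.1, 0.0, 176.5]
wrist_force: [0.5, 0.1, 1.0]
opening: 0.0425
grasp_force: 0.0
```

>>> servo_tool(moves=[[0,0,0,0],[0,0,0,0],[0,0,0,0],[0,0,-3,0],[0,0,-5,0],[0,0,-5,0],[0,0,-5,0],[0.5,-0.03,-5,0],[1,-0.06,-5,0],[1.5,-0.09,-5,0],[2,-0.12,-5,0],[2,-0.12,-5,0]], claw=1)

```text
time: 19.78
ee_pos: [0.5138, 0.1019, 0.0003]
tcp_rot: [-178.1, 0.1, 176.4]
wrist_force: [0.8, 0.4, 0.2]
opening: -0.0001
grasp_force: 0.0
```

>>> servo_tool(moves=[[0.3,-0.02,0,0],[0.6,-0.04,0,0],[0.9,-0.055,0,0],[1.2,-0.07,0,0],[1.5,-0.09,0,0],[1.5,-0.09,0,0]])

```text
time: 20.28
ee_pos: [0.528, 0.101, -0.0003]
tcp_rot: [-178.1, 0.1, 176.5]
wrist_force: [-0.2, 0.3, 0.2]
opening: 0.0001
grasp_force: 0.0
```

>>> servo_tool(moves=[[0.15,-0.01,0,0],[0.3,-0.02,0,0],[0.3,-0.02,0,0]])

```text
time: 20.53
ee_pos: [0.5306, 0.1008, -0.0003]
tcp_rot: [-178.1, 0.1, 176.5]
wrist_force: [0.1, 0.4, -0.1]
opening: 0.0001
grasp_force: 0.0
```

```bash
python3 - <<'E'
from h import *
o=get_obs(); im=snap('wrist','p3')
g=cv2.cvtColor(im,cv2.COLOR_BGR2GRAY)
for r in range(150,250,4): print(r,g[r,225:300:5].tolist())
E
```

```text
150 [104, 81, 129, 161, 166, 136, 103, 102, 105, 127, 132, 139, 158, 103, 104]
154 [103, 72, 128, 162, 166, 136, 102, 103, 102, 128, 132, 140, 158, 102, 103]
158 [102, 63, 127, 162, 167, 138, 104, 104, 102, 128, 131, 140, 159, 104, 103]
162 [104, 61, 127, 161, 167, 143, 103, 103, 103, 127, 130, 144, 158, 103, 104]
166 [103, 64, 127, 162, 166, 145, 104, 102, 103, 127, 131, 144, 158, 102, 104]
170 [104, 83, 127, 161, 167, 145, 103, 104, 103, 127, 131, 146, 157, 103, 104]
174 [104, 83, 129, 160, 168, 144, 102, 103, 103, 127, 131, 148, 159, 103, 103]
178 [103, 83, 127, 161, 166, 151, 103, 102, 102, 126, 131, 147, 157, 103, 104]
182 [104, 105, 128, 160, 167, 152, 104, 103, 104, 127, 132, 147, 158, 103, 103]
186 [103, 103, 127, 160, 167, 151, 103, 104, 103, 127, 131, 152, 158, 104, 103]
190 [104, 103, 128, 161, 167, 152, 103, 103, 103, 128, 131, 152, 159, 103, 104]
194 [102, 103, 126, 159, 166, 160, 103, 101, 102, 127, 129, 152, 158, 103, 103]
198 [104, 104, 127, 161, 166, 159, 104, 103, 104, 128, 131, 155, 158, 103, 102]
202 [103, 103, 127, 159, 166, 159, 104, 104, 103, 125, 132, 155, 158, 103, 105]
206 [103, 104, 127, 158, 165, 160, 102, 103, 103, 127, 130, 155, 158, 103, 103]
210 [104, 83, 126, 158, 166, 160, 104, 103, 103, 126, 132, 156, 158, 104, 103]
214 [102, 84, 127, 155, 167, 160, 103, 104, 103, 127, 130, 159, 159, 104, 103]
218 [63, 62, 126, 156, 165, 160, 105, 102, 103, 126, 130, 158, 152, 104, 103]
222 [61, 61, 125, 152, 165, 160, 102, 103, 103, 127, 131, 159, 152, 104, 103]
226 [63, 63, 93, 148, 165, 128, 88, 103, 103, 128, 130, 160, 143, 103, 103]
230 [62, 64, 94, 94, 98, 96, 63, 62, 63, 126, 130, 159, 143, 105, 104]
234 [62, 63, 93, 93, 98, 94, 61, 62, 63, 93, 96, 157, 83, 84, 61]
238 [62, 63, 94, 92, 97, 75, 50, 16, 81, 88, 96, 95, 85, 64, 61]
242 [61, 62, 92, 92, 89, 75, 54, 17, 82, 85, 94, 95, 84, 62, 63]
246 [64, 63, 39, 19, 50, 77, 53, 18, 82, 75, 22, 22, 79, 65, 62]
```

>>> servo_tool(moves=[[0.1,-0.01,0,0],[0.2,-0.01,0,0],[0.2,-0.01,0,0]])

```text
time: 20.83
ee_pos: [0.5325, 0.1007, -0.0003]
tcp_rot: [-178.1, 0.1, 176.5]
wrist_force: [0.4, -0.1, -0.5]
opening: -0.0002
grasp_force: 0.0
```

>>> servo_tool(moves=[[0.1,-0.01,0,0],[0.1,-0.01,0,0],[0.1,-0.01,0,0]])

```text
time: 21.08
ee_pos: [0.5335, 0.1006, -0.0003]
tcp_rot: [-178.1, 0.1, 176.5]
wrist_force: [-0.7, -0.2, 0.1]
opening: -0.0001
grasp_force: 0.0
```

>>> servo_tool(moves=[[0.1,-0.01,0,0],[0.1,-0.01,0,0],[0.1,-0.01,0,0]])

```text
time: 21.33
ee_pos: [0.534, 0.1005, -0.0004]
tcp_rot: [-178.1, 0.0, 176.5]
wrist_force: [-4.0, 1.0, 3.0]
opening: 0.0003
grasp_force: 1.9
```

>>> servo_tool(moves=[[0.1,-0.01,0,0],[0.1,-0.01,0,0],[0.1,-0.01,0,0]])

```text
time: 21.58
ee_pos: [0.534, 0.1005, -0.0004]
tcp_rot: [-178.1, -0.1, 176.5]
wrist_force: [-8.7, 1.0, 4.3]
opening: -0.0001
grasp_force: 4.5
```

It came home: contact at TCP X = −21.4 in the tester frame, as predicted for pack65 (home = 55 − L − 11.4). Next is the longest pack (C).

>>> servo_tool(moves=[[-2,0.12,0,0],[-2,0.12,4,0],[-2,0.12,8,0],[-7,-39,10.5,0.625],[-7,-39,10.5,0.625],[-7,-39,10.5,0.625],[-7,-39,10.5,0.625],[-7,-39,10.5,0.625],[-7,-39,10.5,0.625],[-7,-39,10.5,0.625],[-7,-39,10.5,0.625],[-7,-39,10.5,0.625],[-7,-39,10.5,0.625],[-7,-39,10.5,0.625],[-7,-39,10.5,0.625],[-7,-39,10.5,0.625]], claw=0.4)

```text
time: 22.92
ee_pos: [0.4653, -0.2896, 0.1046]
tcp_rot: [-178.1, 0.1, -147.8]
wrist_force: [0.1, 0.9, -0.2]
opening: 0.0513
grasp_force: 0.0
```

```bash
python3 - <<'E'
from h import *
im,o=see('C1')
E
```

```text
tcp [ 465.3 -289.6  104.6] rot [-1.781e+02  1.000e-01 -1.478e+02]
[260. 198.] black [ 471.9 -287. ] [59.4 22.7] L 59.4 th 33.0 origin [ 466.9 -290.3] move cm [ 0.15 -0.06] turn 0.014
[129. 214.] black [ 559.2 -392.7] [32.5 25.9] L 32.5 th 7.6 origin [ 553.3 -393.5] move cm [  8.79 -10.39] turn -0.43
```

>>> servo_tool(moves=[[0.25,0,-4,0.014],[0.25,0,-8,0.014],[0.25,0,-12,0.014],[0.25,0,-12.5,0.014],[0.25,0,-12.5,0.014],[0.25,0,-12.5,0.014],[0.25,0,-12.5,0.014]])

```text
time: 23.55
ee_pos: [0.4697, -0.2901, -0.0172]
tcp_rot: [-177.9, 0.2, -146.9]
wrist_force: [0.2, -0.5, 0.7]
opening: 0.0511
grasp_force: 0.0
```

>>> servo_tool(moves=[[0,0,0,0],[0,0,0,0],[0,0,0,0],[0,0,0,0],[0,0,0,0]], claw=1)

```text
time: 23.97
ee_pos: [0.4689, -0.2902, -0.0183]
tcp_rot: [-178.0, 0.1, -146.9]
wrist_force: [-0.6, 1.1, 6.3]
opening: 0.0233
grasp_force: 24.5
```

```bash
sed -i 's/c=b\[2\]-6\*u/c=b[2]-4.5*u/' h.py; python3 - <<'E'
from h import *
for L,Y in((75,-38),(55,38),(45,114)): print(L,Y,'lay',T(20-L/2,Y).round(1),'pushstart',T(20-L-12-5,Y).round(1),'near',T(55-L-11.4-4,Y).round(1),'home',T(55-L-11.4,Y).round(1))
E
```

```text
75 -38 lay [542.7 177.4] pushstart [488.3 180.7] near [524.8 178.5] home [528.8 178.2]
55 38 lay [557.4 252.6] pushstart [512.9 255.3] near [549.5 253.1] home [553.5 252.8]
45 114 lay [567.  328.1] pushstart [527.6 330.6] near [564.2 328.3] home [568.1 328.1]
```

>>> servo_tool(moves=[[0,0,4,0],[0,0,8,0],[7.4,46.7,9,-0.639],[7.4,46.7,9,-0.639],[7.4,46.7,9,-0.639],[7.4,46.7,9,-0.639],[7.4,46.7,9,-0.639],[7.4,46.7,9,-0.639],[7.4,46.7,9,-0.639],[7.4,46.7,9,-0.639],[7.4,46.7,9,-0.639],[7.4,46.7,9,-0.639],[7.4,46.7,9,-0.639],[7.4,46.7,9,-0.639],[7.4,46.7,9,-0.639],[7.4,46.7,7,-0.639],[7.4,46.7,5,-0.639],[7.4,46.7,5,-0.639],[7.4,46.7,5,-0.639]])

```text
time: 25.55
ee_pos: [0.5413, 0.177, 0.0295]
tcp_rot: [-178.1, -0.0, 176.4]
wrist_force: [0.7, -0.9, -0.7]
opening: 0.0228
grasp_force: 25.4
```

```bash
cat >> h.py <<'E'
def band(name,Y,zoff):
    """held pack's steel tail vs groove axis"""
    o=get_obs(); im=snap('wrist',name); g=cv2.cvtColor(im,cv2.COLOR_BGR2GRAY).astype(float)
    zt=o['ee_pos'][2]-zoff+.015
    print('tcp',(o['ee_pos']*1000).round(1),np.round(o['tcp_rot'],1))
    for r in (130,150,170,180,190,200,206,212): print(r,g[r,222:300:2].astype(int).tolist())
    return im,o,zt
E
python3 - <<'E'
from h import *
im,o,zt=band('g2',-38,-.0183)
E
```

```text
tcp [541.3 177.   29.5] [-178.1   -0.   176.4]
130 [123, 124, 122, 123, 124, 122, 75, 153, 151, 152, 189, 189, 193, 195, 190, 149, 123, 122, 124, 124, 123, 124, 124, 151, 151, 155, 154, 151, 184, 188, 186, 147, 121, 123, 124, 124, 122, 122, 122]
150 [122, 124, 123, 124, 123, 124, 98, 130, 151, 138, 183, 192, 193, 197, 192, 156, 123, 122, 124, 124, 124, 123, 122, 151, 151, 156, 154, 150, 188, 187, 189, 131, 124, 123, 123, 124, 124, 124, 123]
170 [122, 124, 124, 121, 123, 123, 123, 128, 152, 151, 173, 191, 194, 198, 194, 164, 123, 123, 124, 123, 124, 123, 123, 150, 151, 156, 153, 157, 190, 188, 181, 124, 124, 124, 124, 122, 123, 124, 123]
180 [100, 75, 75, 75, 74, 73, 74, 86, 113, 113, 113, 114, 115, 119, 115, 102, 73, 76, 73, 75, 122, 125, 128, 150, 152, 157, 152, 161, 190, 189, 173, 122, 124, 124, 124, 123, 123, 123, 123]
190 [76, 76, 75, 74, 76, 75, 73, 83, 93, 92, 93, 100, 101, 102, 101, 100, 101, 101, 100, 101, 101, 102, 103, 100, 93, 93, 92, 92, 99, 113, 164, 124, 123, 123, 122, 123, 123, 123, 123]
200 [99, 76, 76, 73, 74, 74, 76, 163, 196, 195, 195, 194, 193, 195, 194, 194, 194, 195, 195, 196, 196, 196, 196, 196, 196, 196, 198, 197, 197, 196, 164, 124, 123, 124, 123, 124, 123, 122, 123]
206 [75, 76, 75, 76, 73, 76, 76, 162, 194, 194, 193, 194, 193, 193, 194, 194, 193, 192, 192, 192, 193, 193, 192, 193, 193, 192, 193, 193, 193, 193, 156, 121, 124, 124, 124, 124, 123, 124, 122]
212 [75, 73, 75, 75, 76, 74, 76, 152, 190, 189, 190, 190, 190, 190, 190, 191, 192, 192, 193, 192, 193, 194, 195, 196, 194, 195, 193, 193, 194, 193, 148, 123, 123, 124, 123, 122, 124, 123, 124]
```

>>> servo_tool(moves=[[0.1,-0.05,-1.5,0],[0.1,-0.05,-2.3,0],[0.1,-0.05,-2.5,0],[0.1,-0.05,-2.7,0],[0.1,-0.05,-2.8,0],[0.1,-0.05,-2.85,0],[0.1,-0.05,-2.85,0]])

```text
time: 26.18
ee_pos: [0.5432, 0.1769, 0.0017]
tcp_rot: [-178.1, 0.1, 176.5]
wrist_force: [-0.0, -0.1, 0.1]
opening: 0.0231
grasp_force: 25.5
```

>>> servo_tool(moves=[[0,0,0,0],[0,0,0,0],[0,0,0,0],[0,0,3,0],[0,0,5,0],[-5.5,0.33,5,0],[-5.5,0.33,5,0],[-5.5,0.33,5,0]], claw=0.5)

```text
time: 26.85
ee_pos: [0.4858, 0.1804, 0.0517]
tcp_rot: [-178.1, 0.0, 176.5]
wrist_force: [0.1, 0.6, 0.3]
opening: 0.0427
grasp_force: 0.0
```

>>> servo_tool(moves=[[0,0,0,0],[0,0,0,0],[0,0,0,0],[0,0,-3,0],[0,0,-5.1,0],[0,0,-5.1,0],[0,0,-5.1,0],[0.5,-0.03,-5.1,0],[1,-0.06,-5.1,0],[1.3,-0.08,-5.1,0],[1.6,-0.1,-5.1,0],[1.9,-0.12,-5.1,0],[2.2,-0.14,-5.1,0],[2.5,-0.15,-5.1,0],[2.8,-0.17,-5.1,0],[3.1,-0.19,-5.1,0],[3.4,-0.21,-5.1,0],[3.6,-0.22,-5.1,0],[3.6,-0.22,-5.1,0]], claw=1)

```text
time: 28.43
ee_pos: [0.5243, 0.178, 0.0001]
tcp_rot: [-178.1, 0.1, 176.4]
wrist_force: [-0.2, 0.9, -0.3]
opening: 0.0002
grasp_force: 0.0
```

>>> servo_tool(moves=[[0.1,-0.01,0,0],[0.2,-0.01,0,0],[0.2,-0.01,0,0]])

```text
time: 28.68
ee_pos: [0.526, 0.1779, 0.0002]
tcp_rot: [-178.1, 0.1, 176.5]
wrist_force: [0.4, -0.7, -0.1]
opening: -0.0002
grasp_force: 0.0
```

>>> servo_tool(moves=[[0.1,-0.01,0,0],[0.15,-0.01,0,0],[0.15,-0.01,0,0]])

```text
time: 28.93
ee_pos: [0.5275, 0.1778, 0.0002]
tcp_rot: [-178.1, 0.1, 176.5]
wrist_force: [-0.3, 0.8, 0.3]
opening: 0.0
grasp_force: 0.0
```

>>> servo_tool(moves=[[0.1,-0.01,0,0],[0.1,-0.01,0,0],[0.1,-0.01,0,0]])

```text
time: 29.18
ee_pos: [0.5283, 0.1777, 0.0002]
tcp_rot: [-178.1, 0.0, 176.5]
wrist_force: [-1.5, -0.1, -0.4]
opening: 0.0001
grasp_force: 0.7
```

>>> servo_tool(moves=[[0.1,-0.01,0,0],[0.1,-0.01,0,0],[0.1,-0.01,0,0]])

```text
time: 29.43
ee_pos: [0.5283, 0.1777, 0.0001]
tcp_rot: [-178.1, -0.1, 176.5]
wrist_force: [-7.1, 0.6, 2.8]
opening: -0.0002
grasp_force: 3.3
```

>>> servo_tool(moves=[[-2,0.12,0,0],[-2,0.12,4,0],[-2,0.12,8,0],[-4,-43.7,10.5,-0.316],[-4,-43.7,10.5,-0.316],[-4,-43.7,10.5,-0.316],[-4,-43.7,10.5,-0.316],[-4,-43.7,10.5,-0.316],[-4,-43.7,10.5,-0.316],[-4,-43.7,10.5,-0.316],[-4,-43.7,10.5,-0.316],[-4,-43.7,10.5,-0.316],[-4,-43.7,10.5,-0.316],[10,-43.7,10.5,-0.316],[10,-43.7,10.5,-0.316],[10,-43.7,10.5,-0.316],[10,-43.7,10.5,-0.316],[10,-43.7,10.5,-0.316],[10,-43.7,10.5,-0.316],[10,-43.7,10.5,-0.316]], claw=0.4)

```text
time: 31.1
ee_pos: [0.6289, -0.2594, 0.1051]
tcp_rot: [-178.1, 0.0, 158.4]
wrist_force: [-1.1, 0.1, -1.0]
opening: 0.051
grasp_force: 0.0
```

```bash
python3 - <<'E'
from h import *
im,o=see('A1')
E
```

```text
tcp [ 628.9 -259.4  105.1] rot [-178.1    0.   158.4]
[114. 176.] black [ 557.3 -391.3] [38.1 29.6] L 38.1 th 7.8 origin [ 552.8 -391.9] move cm [ -7.61 -13.25] turn 0.514
[259. 197.] black [ 633.8 -264.5] [23.1 39.2] L 39.2 th -20.9 origin [ 629.6 -262.9] move cm [ 0.07 -0.35] turn 0.013
[  7. 316.] black [ 664.8 -602.5] [22.8 27.2] L 27.2 th -38.3 origin [ 661.3 -599.7] move cm [  3.24 -34.03] turn -0.291
```

>>> servo_tool(moves=[[0.1,-0.35,-4,0.013],[0.1,-0.35,-8,0.013],[0.1,-0.35,-12,0.013],[0.1,-0.35,-12.5,0.013],[0.1,-0.35,-12.5,0.013],[0.1,-0.35,-12.5,0.013],[0.1,-0.35,-12.5,0.013]])

```text
time: 31.73
ee_pos: [0.6321, -0.2636, -0.0158]
tcp_rot: [-178.1, 0.3, 159.1]
wrist_force: [1.2, -0.1, 0.1]
opening: 0.0511
grasp_force: 0.0
```

>>> servo_tool(moves=[[0,0,0,0],[0,0,0,0],[0,0,0,0],[0,0,0,0],[0,0,0,0]], claw=1)

```text
time: 32.15
ee_pos: [0.6315, -0.2633, -0.0175]
tcp_rot: [-178.1, 0.2, 159.1]
wrist_force: [-0.3, -0.1, 7.0]
opening: 0.0229
grasp_force: 24.5
```

>>> servo_tool(moves=[[0,0,4,0],[0,0,8,0],[-14,8,9,0.15],[-14,8,9,0.15],[-14,8,9,0.15],[-14,8,9,0.15],[-12,51.5,9,0.303],[-12,51.5,9,0.303],[-12,51.5,9,0.303],[-12,51.5,9,0.303],[-12,51.5,9,0.303],[-12,51.5,9,0.303],[-12,51.5,9,0.303],[-12,51.5,9,0.303],[-12,51.5,9,0.303],[-12,51.5,9,0.303],[-12,51.5,9,0.303],[-12,51.5,9,0.303],[-7.4,51.5,7,0.303],[-7.4,51.5,5,0.303]])

```text
time: 33.82
ee_pos: [0.5608, 0.2532, 0.0324]
tcp_rot: [-178.3, 0.4, 176.5]
wrist_force: [0.6, -0.9, -0.7]
opening: 0.0229
grasp_force: 25.2
```

>>> servo_tool(moves=[[0,0,0,0],[0,0,0,0],[0,0,0,0],[0,0,0,0]])

```text
time: 34.15
ee_pos: [0.5565, 0.2521, 0.0321]
tcp_rot: [-178.2, 0.2, 176.5]
wrist_force: [0.9, -0.2, 0.7]
opening: 0.0235
grasp_force: 25.2
```

```bash
python3 - <<'E'
from h import *
im,o,zt=band('g1',38,-.0175)
E
```

```text
tcp [556.5 252.1  32.1] [-178.2    0.2  176.5]
130 [129, 130, 129, 131, 131, 130, 105, 137, 150, 152, 182, 190, 192, 196, 191, 160, 132, 130, 130, 132, 131, 131, 132, 149, 152, 155, 153, 151, 184, 188, 188, 144, 132, 132, 132, 132, 133, 132, 131]
150 [129, 130, 128, 130, 130, 131, 131, 131, 150, 152, 174, 191, 192, 197, 193, 166, 130, 131, 130, 131, 130, 130, 132, 148, 151, 157, 154, 150, 187, 188, 187, 130, 133, 131, 132, 131, 131, 131, 133]
170 [128, 131, 130, 131, 131, 131, 130, 85, 151, 152, 167, 190, 192, 198, 193, 173, 130, 131, 130, 130, 130, 131, 131, 150, 151, 157, 153, 156, 189, 188, 180, 130, 131, 132, 132, 131, 132, 131, 133]
180 [129, 130, 130, 129, 129, 129, 130, 105, 151, 150, 163, 189, 192, 196, 194, 181, 130, 131, 132, 131, 131, 132, 132, 149, 151, 156, 151, 161, 188, 188, 173, 131, 132, 132, 133, 131, 131, 132, 132]
190 [104, 74, 76, 75, 76, 73, 74, 75, 104, 113, 113, 113, 115, 117, 116, 109, 74, 76, 76, 110, 131, 130, 136, 150, 152, 157, 153, 167, 188, 188, 167, 133, 131, 132, 132, 133, 131, 131, 130]
200 [76, 75, 74, 74, 75, 75, 75, 74, 97, 100, 99, 101, 100, 101, 100, 100, 102, 100, 95, 92, 91, 100, 100, 102, 99, 101, 99, 101, 100, 158, 161, 131, 129, 132, 131, 130, 130, 131, 129]
206 [74, 74, 76, 75, 75, 74, 75, 155, 195, 196, 196, 195, 194, 195, 194, 195, 195, 196, 195, 194, 195, 195, 195, 195, 196, 195, 196, 195, 196, 194, 153, 131, 130, 131, 131, 129, 130, 131, 131]
212 [76, 73, 75, 75, 74, 75, 75, 155, 195, 193, 194, 193, 193, 193, 193, 193, 194, 194, 194, 195, 195, 194, 194, 195, 197, 195, 196, 196, 196, 193, 152, 131, 129, 130, 129, 131, 128, 130, 129]
```

>>> servo_tool(moves=[[0.1,-0.05,-1.5,0],[0.1,-0.05,-2.3,0],[0.1,-0.05,-2.6,0],[0.1,-0.05,-2.8,0],[0.1,-0.05,-2.9,0],[0.1,-0.05,-2.95,0],[0.1,-0.05,-2.95,0]])

```text
time: 34.78
ee_pos: [0.5573, 0.252, 0.0021]
tcp_rot: [-178.2, 0.1, 176.5]
wrist_force: [-3.3, 0.8, 5.9]
opening: 0.0232
grasp_force: 25.8
```

>>> servo_tool(moves=[[0,0,0,0],[0,0,0,0],[0,0,0,0],[0,0,3,0],[0,0,5,0],[-4.6,0.28,5,0],[-4.6,0.28,5,0],[-4.6,0.28,5,0]], claw=0.5)

```text
time: 35.45
ee_pos: [0.5098, 0.2544, 0.0507]
tcp_rot: [-178.1, 0.0, 176.5]
wrist_force: [0.6, 1.0, -0.1]
opening: 0.0432
grasp_force: 0.0
```

>>> servo_tool(moves=[[0,0,0,0],[0,0,0,0],[0,0,0,0],[0,0,-3,0],[0,0,-5.1,0],[0,0,-5.1,0],[0,0,-5.1,0],[0.5,-0.03,-5.1,0],[1,-0.06,-5.1,0],[1.3,-0.08,-5.1,0],[1.6,-0.1,-5.1,0],[1.9,-0.12,-5.1,0],[2.2,-0.14,-5.1,0],[2.5,-0.15,-5.1,0],[2.8,-0.17,-5.1,0],[3.1,-0.19,-5.1,0],[3.4,-0.21,-5.1,0],[3.6,-0.22,-5.1,0],[3.6,-0.22,-5.1,0]], claw=1)

```text
time: 37.03
ee_pos: [0.5478, 0.2521, -0.0004]
tcp_rot: [-178.1, 0.1, 176.5]
wrist_force: [0.9, 0.4, -0.0]
opening: -0.0002
grasp_force: 0.0
```

>>> servo_tool(moves=[[0.1,-0.01,0,0],[0.2,-0.01,0,0],[0.3,-0.02,0,0],[0.3,-0.02,0,0]])

```text
time: 37.37
ee_pos: [0.5505, 0.252, -0.0003]
tcp_rot: [-178.1, 0.1, 176.5]
wrist_force: [-0.3, 0.2, 0.5]
opening: -0.0001
grasp_force: 0.0
```

>>> servo_tool(moves=[[0.1,-0.01,0,0],[0.1,-0.01,0,0],[0.1,-0.01,0,0]])

```text
time: 37.62
ee_pos: [0.5514, 0.2519, -0.0003]
tcp_rot: [-178.1, 0.1, 176.5]
wrist_force: [-0.3, -0.1, 0.9]
opening: 0.0001
grasp_force: 0.0
```

>>> servo_tool(moves=[[0.1,-0.01,0,0],[0.1,-0.01,0,0],[0.1,-0.01,0,0]])

```text
time: 37.87
ee_pos: [0.5524, 0.2518, -0.0003]
tcp_rot: [-178.1, 0.1, 176.5]
wrist_force: [-0.7, 0.5, -0.1]
opening: -0.0
grasp_force: 0.1
```

>>> servo_tool(moves=[[0.1,-0.01,0,0],[0.1,-0.01,0,0],[0.1,-0.01,0,0]])

```text
time: 38.12
ee_pos: [0.5525, 0.2518, -0.0004]
tcp_rot: [-178.1, -0.0, 176.5]
wrist_force: [-5.5, 0.6, 2.3]
opening: 0.0001
grasp_force: 2.6
```

>>> servo_tool(moves=[[0.05,0,0,0],[0.05,0,0,0],[0.05,0,0,0]])

```text
time: 38.37
ee_pos: [0.5525, 0.2518, -0.0004]
tcp_rot: [-178.1, -0.1, 176.5]
wrist_force: [-6.3, 0.1, 3.4]
opening: 0.0001
grasp_force: 3.8
```

>>> servo_tool(moves=[[-2,0.12,0,0],[-2,0.12,4,0],[-2,0.12,8,0],[-7,-40,10.5,0.1],[-7,-40,10.5,0.1],[-7,-40,10.5,0.1],[-7,-40,10.5,0.1],[-7,-40,10.5,0.1],[-7,-40,10.5,0.1],[-7,-40,10.5,0.1],[-7,-40,10.5,0.1],[-7,-40,10.5,0.1],[-7,-40,10.5,0.1],[-7,-40,10.5,0.1]], claw=0.4)

```text
time: 39.53
ee_pos: [0.4833, -0.153, 0.1053]
tcp_rot: [-178.0, 0.1, -178.1]
wrist_force: [-0.4, 0.6, 0.4]
opening: 0.0509
grasp_force: 0.0
```

>>> servo_tool(moves=[[7,-24.3,0,0.096],[7,-24.3,0,0.096],[7,-24.3,0,0.096],[7,-24.3,0,0.096],[7,-24.3,0,0.096],[7,-24.3,0,0.096],[7,-24.3,0,0.096],[7,-24.3,0,0.096],[7,-24.3,0,0.096],[7,-24.3,0,0.096]])

```text
time: 40.37
ee_pos: [0.554, -0.39, 0.1052]
tcp_rot: [-178.1, 0.1, -172.3]
wrist_force: [-0.2, -0.2, 0.6]
opening: 0.0512
grasp_force: 0.0
```

```bash
python3 - <<'E'
from h import *
im,o=see('B1')
E
```

```text
tcp [ 554.  -390.   105.2] rot [-1.781e+02  1.000e-01 -1.723e+02]
[215. 210.] black [ 579.5 -435.2] [32.3 24.1] L 32.3 th 5.6 origin [ 575.  -435.6] move cm [ 2.11 -4.56] turn -0.037
```

Pack45 was knocked aside to (575, −436), which is still in reach. I'll follow it.

>>> servo_tool(moves=[[1.8,-4.5,0,-0.037],[1.8,-4.5,0,-0.037],[1.8,-4.5,0,-0.037],[1.8,-4.5,0,-0.037],[1.8,-4.5,-4,-0.037],[1.8,-4.5,-6,-0.037],[1.8,-4.5,-6,-0.037],[1.8,-4.5,-6,-0.037]])

```text
time: 41.08
ee_pos: [0.5715, -0.4349, 0.0453]
tcp_rot: [-178.2, 0.0, -174.4]
wrist_force: [0.6, 0.0, 1.2]
opening: 0.0513
grasp_force: 0.0
```

```bash
python3 - <<'E'
from h import *
im,o=see('B2')
cv2.imwrite('pics/B2b.png',cv2.resize(im,(640,480)))
E
```

```text
tcp [ 571.5 -434.9   45.3] rot [-178.2    0.  -174.4]
[258. 224.] black [ 581.1 -435.6] [28.7 22.9] L 28.7 th 6.5 origin [ 576.6 -436.1] move cm [ 0.51 -0.12] turn 0.015
```

View pics/B2b.png

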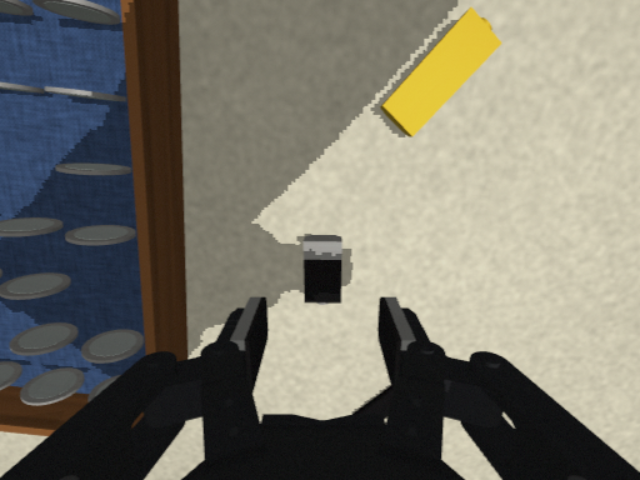

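The pack is centred at (322,270) with its tail towards the robot, and the tray is clear. I'll grasp it.

>>> servo_tool(moves=[[0.25,-0.1,-3,0.015],[0.25,-0.1,-6,0.015],[0.25,-0.1,-6.5,0.015],[0.25,-0.1,-6.5,0.015],[0.25,-0.1,-6.5,0.015],[0.25,-0.1,-6.5,0.015]])

```text
time: 41.63
ee_pos: [0.5756, -0.4382, -0.017]
tcp_rot: [-178.0, 0.2, -173.6]
wrist_force: [-0.3, 0.5, -0.0]
opening: 0.0513
grasp_force: 0.0
```

>>> servo_tool(moves=[[0,0,0,0],[0,0,0,0],[0,0,0,0],[0,0,0,0],[0,0,0,0]], claw=1)

```text
time: 42.05
ee_pos: [0.5751, -0.4378, -0.0185]
tcp_rot: [-178.0, 0.2, -173.6]
wrist_force: [-0.4, 0.7, 5.3]
opening: 0.0228
grasp_force: 24.8
```

>>> servo_tool(moves=[[0,0,4,0],[0,0,8,0],[-10,30,9,-0.1],[-10,30,9,-0.1],[-10,30,9,-0.1],[-10,30,9,-0.1],[-10,30,9,-0.1],[-10,30,9,-0.1],[-10,30,9,-0.1],[-10,30,9,-0.1],[-10,50,9,-0.1735],[-10,50,9,-0.1735],[-10,50,9,-0.1735],[-10,50,9,-0.1735],[-10,50,9,-0.1735],[-10,50,9,-0.1735]])

```text
time: 43.38
ee_pos: [0.4743, 0.0675, 0.0703]
tcp_rot: [-178.2, 0.1, 176.8]
wrist_force: [-0.1, 0.2, -0.8]
opening: 0.0231
grasp_force: 25.0
```

>>> servo_tool(moves=[[9,26.5,0,0],[9,26.5,0,0],[9,26.5,0,0],[9,26.5,0,0],[9,26.5,0,0],[9,26.5,0,0],[9,26.5,0,0],[9,26.5,0,0],[9,26.5,-2,0],[9,26.5,-4,0],[9,26.5,-4,0],[9,26.5,-4,0],[9,26.5,-4,0]])

```text
time: 44.47
ee_pos: [0.5648, 0.3275, 0.0311]
tcp_rot: [-178.2, 0.1, 176.5]
wrist_force: [0.3, 0.1, -0.1]
opening: 0.0232
grasp_force: 25.0
```

```bash
python3 - <<'E'
from h import *
im,o,zt=band('g0',114,-.0185)
E
```

```text
tcp [564.8 327.5  31.1] [-1.782e+02  1.000e-01  1.765e+02]
130 [128, 127, 129, 127, 130, 130, 129, 132, 136, 137, 159, 172, 172, 178, 174, 159, 129, 130, 128, 130, 130, 130, 129, 132, 135, 138, 138, 136, 155, 170, 169, 154, 130, 129, 129, 130, 129, 130, 129]
150 [128, 128, 127, 128, 128, 127, 100, 90, 135, 134, 152, 172, 173, 179, 174, 164, 127, 128, 128, 127, 128, 128, 128, 135, 135, 139, 140, 136, 163, 169, 170, 143, 127, 127, 129, 126, 128, 128, 128]
170 [127, 127, 127, 126, 125, 126, 127, 99, 137, 137, 140, 171, 174, 178, 175, 170, 125, 127, 126, 126, 126, 125, 126, 134, 136, 142, 121, 137, 165, 169, 170, 131, 126, 126, 126, 125, 124, 125, 126]
180 [124, 126, 124, 125, 125, 126, 125, 127, 123, 137, 136, 169, 172, 178, 177, 170, 125, 125, 125, 125, 125, 126, 124, 133, 137, 141, 140, 137, 170, 169, 169, 123, 126, 125, 126, 125, 125, 124, 125]
190 [125, 124, 125, 124, 125, 126, 125, 122, 116, 136, 137, 166, 172, 177, 176, 170, 130, 125, 124, 123, 125, 124, 124, 134, 136, 140, 139, 136, 172, 171, 164, 123, 124, 124, 124, 124, 125, 124, 125]
200 [98, 68, 68, 69, 67, 69, 69, 69, 87, 101, 103, 145, 173, 178, 173, 138, 72, 68, 70, 122, 123, 122, 123, 132, 138, 142, 139, 142, 171, 172, 160, 124, 123, 124, 124, 123, 123, 124, 124]
206 [70, 69, 69, 69, 70, 69, 69, 68, 83, 101, 101, 100, 103, 106, 106, 102, 73, 68, 69, 123, 122, 122, 122, 135, 136, 141, 139, 141, 171, 172, 157, 122, 122, 122, 121, 121, 122, 122, 122]
212 [68, 67, 69, 68, 69, 68, 66, 68, 83, 102, 99, 93, 89, 91, 94, 93, 86, 84, 86, 86, 84, 87, 98, 99, 100, 112, 138, 148, 171, 171, 153, 120, 122, 122, 121, 122, 121, 122, 122]
```

>>> servo_tool(moves=[[0,-0.02,-1.5,0],[0,-0.02,-2.3,0],[0,-0.02,-2.6,0],[0,-0.02,-2.8,0],[0,-0.02,-2.9,0],[0,-0.02,-2.95,0],[0,-0.02,-2.95,0]])

```text
time: 45.1
ee_pos: [0.5647, 0.3278, 0.001]
tcp_rot: [-178.2, 0.1, 176.5]
wrist_force: [-0.8, 0.1, 3.3]
opening: 0.0229
grasp_force: 25.3
```

>>> servo_tool(moves=[[0,0,0,0],[0,0,0,0],[0,0,0,0],[0,0,3,0],[0,0,5,0],[-4.2,0.26,5,0],[-4.2,0.26,5,0],[-4.2,0.26,5,0]], claw=0.5)

```text
time: 45.77
ee_pos: [0.5209, 0.33, 0.0501]
tcp_rot: [-178.1, 0.0, 176.6]
wrist_force: [-0.0, 0.6, 0.0]
opening: 0.0425
grasp_force: 0.0
```

>>> servo_tool(moves=[[0,0,0,0],[0,0,0,0],[0,0,0,0],[0,0,-3,0],[0,0,-5.0,0],[0,0,-5.0,0],[0,0,-5.0,0],[0.6,-0.04,-5.0,0],[1.2,-0.07,-5.0,0],[1.5,-0.09,-5.0,0],[1.8,-0.11,-5.0,0],[2.1,-0.13,-5.0,0],[2.4,-0.15,-5.0,0],[2.7,-0.17,-5.0,0],[3.0,-0.19,-5.0,0],[3.3,-0.2,-5.0,0],[3.6,-0.22,-5.0,0],[3.9,-0.24,-5.0,0],[4.1,-0.25,-5.0,0],[4.1,-0.25,-5.0,0]], claw=1)

```text
time: 47.43
ee_pos: [0.5638, 0.3275, 0.0002]
tcp_rot: [-178.1, 0.1, 176.5]
wrist_force: [0.1, -0.2, -0.9]
opening: 0.0002
grasp_force: 0.0
```

>>> servo_tool(moves=[[0.1,-0.01,0,0],[0.2,-0.01,0,0],[0.2,-0.01,0,0]])

```text
time: 47.68
ee_pos: [0.5655, 0.3275, 0.0002]
tcp_rot: [-178.1, 0.1, 176.5]
wrist_force: [-0.1, -0.2, -0.4]
opening: -0.0003
grasp_force: 0.0
```

>>> servo_tool(moves=[[0.1,-0.01,0,0],[0.1,-0.01,0,0],[0.1,-0.01,0,0]])

```text
time: 47.93
ee_pos: [0.5664, 0.3274, 0.0002]
tcp_rot: [-178.1, 0.1, 176.5]
wrist_force: [0.4, -0.0, -0.3]
opening: 0.0001
grasp_force: 0.0
```

>>> servo_tool(moves=[[0.1,-0.01,0,0],[0.1,-0.01,0,0],[0.1,-0.01,0,0]])

```text
time: 48.18
ee_pos: [0.5668, 0.3274, 0.0002]
tcp_rot: [-178.1, -0.0, 176.5]
wrist_force: [-5.1, 0.3, 1.7]
opening: -0.0002
grasp_force: 2.4
```

>>> servo_tool(moves=[[0.05,0,0,0],[0.05,0,0,0],[-2,0.12,0,0],[-2,0.12,6,0],[-2,0.12,12,0],[-10,-26,28,0.06],[-10,-26,28,0.06],[-10,-26,28,0.06],[-10,-26,28,0.06],[-10,-26,28,0.06],[-10,-26,28,0.06],[-10,-26,28,0.06],[-10,-26,28,0.06],[-10,-26,28,0.06],[-10,-26,28,0.06],[-10,-26,28,0.06],[-10,-26,28,0.06],[-10,-26,28,0.06],[-10,-26,28,0.06]], claw=0.4)

```text
time: 49.77
ee_pos: [0.4674, 0.0681, 0.279]
tcp_rot: [-178.1, -0.1, -180.0]
wrist_force: [-0.1, -0.2, 0.3]
opening: 0.0511
grasp_force: 0.0
```

```bash
python3 - <<'E'
from h import *
o=get_obs(); im=snap('wrist','pr0'); print(o['ee_pos'],o['tcp_rot'])
cv2.imwrite('pics/pr0b.png',cv2.resize(im,(800,600),interpolation=cv2.INTER_CUBIC))
E
```

```text
[0.46737465 0.0680883  0.27901761] [-1.78110851e+02 -5.73686933e-02 -1.79994812e+02]
```

View pics/pr0b.png

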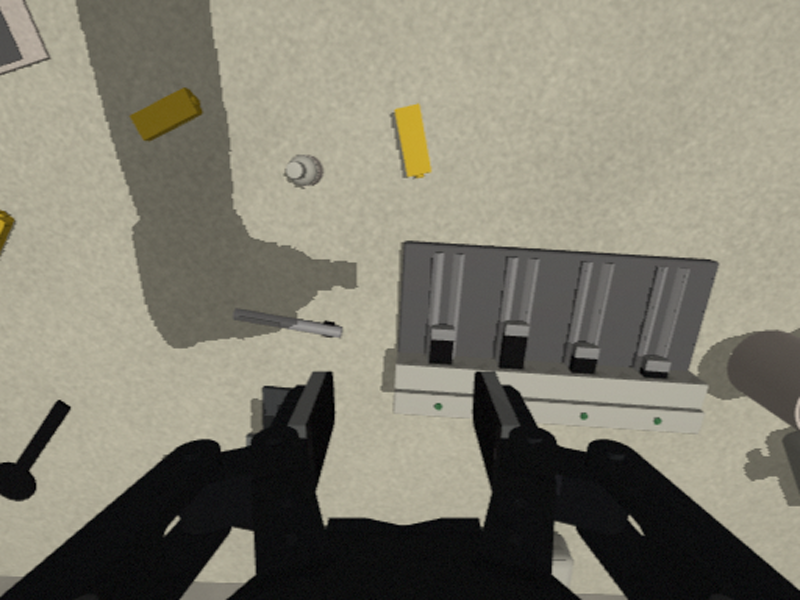

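All four packs sit in their grooves with tails showing at (440,331), (515,330), (586,352) and (656,367). The probe is hidden behind the left finger, so I'll hover over it.

>>> servo_tool(moves=[[20.5,-14.6,-4,-0.09],[20.5,-14.6,-4,-0.09],[20.5,-14.6,-4,-0.09],[20.5,-14.6,-4,-0.09],[20.5,-14.6,-4,-0.09],[20.5,-14.6,-4,-0.09],[20.5,-14.6,-4,-0.09],[20.5,-14.6,-4,-0.09],[20.5,-14.6,-4,-0.09],[20.5,-14.6,-4,-0.09],[20.5,-14.6,-4,-0.09]])

```text
time: 50.73
ee_pos: [0.6718, -0.0776, 0.2421]
tcp_rot: [-178.1, 0.2, 174.8]
wrist_force: [-0.6, -0.3, -0.0]
opening: 0.0515
grasp_force: 0.0
```

```bash
python3 - <<'E'
from h import *
o=get_obs(); im=snap('wrist','pr1'); print(o['ee_pos'],o['tcp_rot'])
c=im[110:290,178:338]; cv2.imwrite('pics/pr1b.png',cv2.resize(c,(533,600),interpolation=cv2.INTER_NEAREST))
E
```

```text
[ 0.67177558 -0.07760221  0.242104  ] [-178.13379755    0.18640649  174.84154298]
```

View pics/pr1b.png

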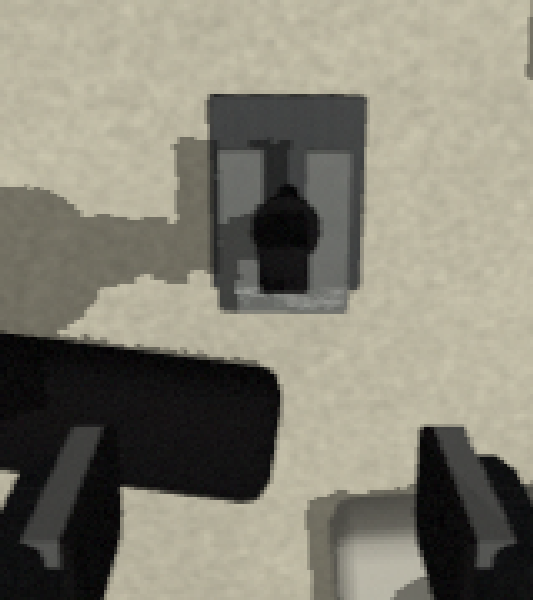

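The picture shows the collar centred at (287,228) and the grip's top face at about (283,269). The fork is aligned with the tool. I'll compute the probe axis.

```bash
python3 - <<'E'
from h import *
o=get_obs(); f=lambda x,y,z:(onz('wrist',(178+x/3.3333,110+y/3.3333),z,o)*1000).round(1)
print('collar',f(287,228,.091),'griptop',f(283.5,269,.141),'grip w',f(259,285,.141),f(308,285,.141),'bottom edge',f(283,293,.141))
print('slot',f(285,180,.085),'prong tips',f(240,150,.085),f(328,150,.085),'prong outer',f(217,180,.085),f(352,180,.085))
print('foot', f(208,95,.01),f(367,95,.01),f(218,310,.01))
im=cv2.imread('pics/pr1.png',0)
for r in (150,160,185,190,195): print(r,im[r,240:290:1].tolist())
E
```

```text
collar [673.5 -75.8  91. ] griptop [674.2 -76.4 141. ] grip w [678.8 -84.5 141. ] [680.  -69.2 141. ] bottom edge [682.  -77.2 141. ]
slot [657.  -75.2  85. ] prong tips [644.6 -90.5  85. ] [647.4 -58.8  85. ] prong outer [ 654.9 -100.    85. ] [659.  -50.8  85. ]
foot [ 631.1 -107.8   10. ] [637.1 -38.7  10. ] [ 730.5 -114.1   10. ]
150 [131, 63, 67, 68, 68, 65, 66, 65, 64, 66, 66, 67, 65, 67, 67, 67, 68, 65, 66, 66, 67, 68, 68, 69, 67, 66, 66, 66, 67, 67, 65, 66, 68, 67, 69, 70, 68, 68, 68, 69, 69, 70, 69, 67, 69, 69, 66, 116, 166, 180]
160 [89, 55, 37, 86, 108, 110, 110, 108, 107, 108, 107, 108, 110, 108, 108, 109, 87, 50, 37, 38, 38, 37, 37, 39, 55, 67, 65, 65, 66, 80, 101, 110, 110, 110, 111, 110, 108, 109, 110, 109, 110, 111, 104, 85, 66, 68, 64, 142, 179, 175]
185 [96, 62, 37, 46, 60, 65, 61, 63, 63, 64, 65, 63, 63, 63, 49, 22, 19, 18, 21, 19, 20, 20, 22, 19, 20, 20, 22, 24, 24, 19, 22, 54, 92, 109, 108, 108, 107, 109, 109, 107, 108, 108, 88, 66, 65, 64, 144, 179, 178, 179]
190 [104, 76, 39, 47, 59, 65, 63, 64, 64, 91, 108, 107, 107, 105, 104, 71, 17, 13, 16, 16, 22, 18, 22, 17, 21, 20, 19, 21, 21, 18, 63, 97, 109, 110, 107, 107, 107, 105, 107, 106, 106, 100, 82, 66, 64, 79, 150, 183, 187, 186]
195 [177, 132, 68, 66, 62, 65, 65, 64, 92, 108, 109, 111, 110, 110, 110, 80, 25, 9, 8, 10, 10, 10, 9, 15, 17, 18, 16, 18, 19, 18, 64, 96, 106, 107, 108, 109, 108, 106, 106, 106, 105, 103, 85, 64, 64, 98, 160, 180, 179, 179]
```

>>> servo_tool(moves=[[0.2,0.07,-4,0],[0.2,0.07,-8,0],[0.2,0.07,-12,0],[0.2,0.07,-14,0],[0.2,0.07,-15.9,0],[0.2,0.07,-15.9,0],[0.2,0.07,-15.9,0],[0.2,0.07,-15.9,0]])

```text
time: 51.45
ee_pos: [0.675, -0.0778, 0.0838]
tcp_rot: [-178.1, 0.2, 174.8]
wrist_force: [-0.0, 0.1, 0.5]
opening: 0.0514
grasp_force: 0.0
```

>>> servo_tool(moves=[[0,0,0,0],[0,0,0,0],[0,0,0,0],[0,0,0,0],[0,0,0,0],[0,0,0,0]], claw=1, force=40)

```text
time: 51.95
ee_pos: [0.6752, -0.0779, 0.0828]
tcp_rot: [-178.2, 0.2, 174.8]
wrist_force: [0.3, 1.8, 6.3]
opening: 0.0148
grasp_force: 40.4
```

>>> servo_tool(moves=[[0,0,2,0],[0,0,4,0],[0,0,7,0],[0,0,10,0],[0,0,11,0],[0,0,11,0],[0,0,11,0]])

```text
time: 52.53
ee_pos: [0.6747, -0.0781, 0.1912]
tcp_rot: [-178.1, 0.1, 174.8]
wrist_force: [0.1, -0.8, -2.0]
opening: 0.0153
grasp_force: 39.4
```

```bash
python3 - <<'E'
from h import *
from scipy.spatial.transform import Rotation as Ro
o=get_obs(); p=np.array(o['ee_pos']); print(p,o['tcp_rot'],o['opening'],o['wrist_force'])
ax=Ro.from_euler('xyz',o['tcp_rot'],degrees=True).as_matrix()[:,2]
s=snap('side','s6'); K,R,t=cal('side'); pr=lambda X:cv2.projectPoints(np.array([X],float),cv2.Rodrigues(R)[0],t,K,None)[0].ravel()
e=p+[0,.0,-.068]; print('pred vertical',pr(e),'pred axis',pr(p+ax*.068)); x,y=pr(e).astype(int)
hsv=cv2.cvtColor(s,cv2.COLOR_BGR2HSV).astype(int)
w=s[y-25:y+20,x-20:x+20].astype(int); m=(w[...,2]-w[...,0]>35)
ys,xs=np.nonzero(m); print('brass px',len(xs),xs.mean()+x-20 if len(xs) else 0,ys.mean()+y-25 if len(xs) else 0,ys.max()+y-25 if len(xs) else 0)
cv2.imwrite('pics/s6b.png',cv2.resize(s[y-70:y+50,x-60:x+60],(600,600),interpolation=cv2.INTER_NEAREST))
E
```

```text
[ 0.67471982 -0.07806982  0.19122955] [-1.78130176e+02  9.79587776e-02  1.74765569e+02] 0.015271412710021314 [ 0.11097949 -0.78634762 -1.95806143]
pred vertical [302.46405068 187.8493567 ] pred axis [302.63076529 188.34597328]
brass px 4 302.5 187.5 188
```

View pics/s6b.png

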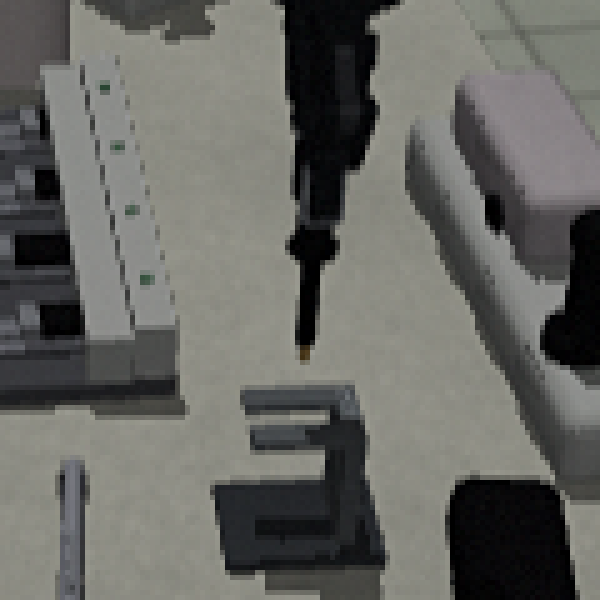

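The tip appears exactly where predicted at (302,188). Off to pack45's band.

>>> servo_tool(moves=[[-9,40.6,0,0],[-9,40.6,0,0],[-9,40.6,0,0],[-9,40.6,0,0],[-9,40.6,0,0],[-9,40.6,0,0],[-9,40.6,0,0],[-9,40.6,0,0],[-9,40.6,0,0],[-9,40.6,0,0],[-9,40.6,0,0],[-9,40.6,0,0],[-9,40.6,0,0],[-9,40.6,-4,0],[-9,40.6,-7,0],[-9,40.6,-8,0],[-9,40.6,-8,0],[-9,40.6,-8,0],[-9,40.6,-8,0]])

```text
time: 54.17
ee_pos: [0.5854, 0.3277, 0.1136]
tcp_rot: [-178.2, 0.2, 174.7]
wrist_force: [-0.2, 0.2, 0.7]
opening: 0.015
grasp_force: 39.5
```

```bash
python3 - <<'E'
from h import *
o=get_obs(); p=np.array(o['ee_pos']);print(p,o['wrist_force'])
s=snap('side','s7'); K,R,t=cal('side'); pr=lambda X:cv2.projectPoints(np.array([X],float),cv2.Rodrigues(R)[0],t,K,None)[0].ravel()
print('tip pred',pr(p+[0,-.001,-.068]),'band mid',pr(np.append(T(16,114),34.5)/1000))
w=s.astype(int); x,y=pr(p+[0,-.001,-.068]).astype(int); q=w[y-15:y+15,x-15:x+15]; ys,xs=np.nonzero(q[...,2]-q[...,0]>30); print(list(zip(xs+x-15,ys+y-15)))
print(cv2.cvtColor(s,cv2.COLOR_BGR2GRAY)[y-6:y+16,x-14:x+14])
E
```

```text
[0.58535581 0.32772967 0.11357261] [-0.20764369  0.22603872  0.68319445]
tip pred [248.0086194  137.00273944] band mid [248.06844124 139.69574421]
[(np.int64(248), np.int64(136)), (np.int64(248), np.int64(137))]
[[136 115  61  67  71  74  78  75  79  77  78  79  60   0   0  10 131 135
  131 130 133 133 130 133  69 136 130 130]
 [133 137 102  63  72  74  76  78  76  80  77  81  59   0   0  11 107 134
  130 131 130 130 131 132  55 136 132 130]
 [129 131 135  57  65  68  92  84  78  81  78  81  58   0   0  17  92 136
  131 130 130 130 131 134  59 139 132 122]
 [131 131 136 102  61  60  87  82  75  76  70  74  63   0   0  26  83 138
  134 132 132 133 134 132 108 123 133 122]
 [134 133 135 137 101  61  61  64  62  64  63  65  68  31  32  50  60 109
  106 105 105 106 104 102 135  85 132 133]
 [133 136 134 133 138 103  60  64  64  62  64  66  67  56  55  60  50  59
   62  61  60  60  59  99 133  53 136 131]
 [133 133 135 134 135 139 102 109  63  63  64  64  66  50  43  50  56  60
   65  65  63  60  58 136 136  53 136 131]
 [110 114 116 116 114 110 115 115  68  64  66  59  78  67  69  48  37
[... 986 characters left out ...]
 68  69  55  57  56  56  57  47  44  57  56  55  43  44  45  32  30  34
   47  67  65  64  61  63  65  63  64  52]
 [ 38  38  38  35  37  36  37  37  36  52  51  51  50  53  55  23  23  27
   49  65  66  64  64  65  63  64  65  56]
 [ 52  52  53  53  53  54  53  53  52  53  50  53  51  53  42  24  25  22
   57  60  65  64  64  64  63  65  65  62]
 [ 52  50  51  50  51  52  55  51  52  51  51  73  50  50  29  14  16  14
   35  48  67  63  62  63  63  64  64  65]
 [ 52  51  52  50  52  52  52  52  54  50  51  99  45  46  34   0   3   1
    0  33  67  66  65  65  64  67  64  65]
 [ 50  51  51  51  49  51  50  50  49  51  48  97  44  46  41   2   1   2
    4  24  70  64  64  64  64  64  63  64]]
```

The tip lines up with pack45's band (cols 246–249, tip at 248). I'll lower gently.

>>> servo_tool(moves=[[0,0,-0.3,0],[0,0,-0.6,0],[0,0,-0.8,0],[0,0,-0.8,0],[0,0,-0.8,0]])

```text
time: 54.63
ee_pos: [0.5843, 0.328, 0.103]
tcp_rot: [-178.1, 0.0, 174.8]
wrist_force: [1.0, 0.2, 0.0]
opening: 0.0158
grasp_force: 39.5
```

>>> servo_tool(moves=[[0,0,-0.1,0],[0,0,-0.1,0],[0,0,-0.1,0]])

```text
time: 54.88
ee_pos: [0.5844, 0.328, 0.1022]
tcp_rot: [-178.1, 0.1, 174.8]
wrist_force: [0.9, 0.6, -0.3]
opening: 0.0155
grasp_force: 39.5
```

>>> servo_tool(moves=[[0,0,-0.1,0],[0,0,-0.1,0],[0,0,-0.1,0]])

```text
time: 55.13
ee_pos: [0.5845, 0.3281, 0.1017]
tcp_rot: [-178.2, 0.1, 174.8]
wrist_force: [-0.6, -0.1, 3.8]
opening: 0.0155
grasp_force: 40.0
```

>>> servo_tool(moves=[[0,0,-0.1,0],[0,0,-0.1,0],[0,0,-0.1,0]])

```text
time: 55.38
ee_pos: [0.5846, 0.3282, 0.1013]
tcp_rot: [-178.2, 0.1, 174.8]
wrist_force: [-1.7, -1.6, 7.2]
opening: 0.0154
grasp_force: 40.5
```

Touched pack45 with 7 N. Next is pack55.

>>> servo_tool(moves=[[0,0,3,0],[0,0,5,0],[-1.5,-7.5,5,0],[-1.5,-7.5,5,0],[-1.5,-7.5,5,0],[-1.5,-7.5,5,0],[-1.5,-7.5,3,0],[-1.5,-7.5,1,0],[-1.5,-7.5,0.6,0],[-1.5,-7.5,0.4,0],[-1.5,-7.5,0.4,0],[-1.5,-7.5,0.4,0]])

```text
time: 56.38
ee_pos: [0.5698, 0.2536, 0.1052]
tcp_rot: [-178.2, 0.1, 174.8]
wrist_force: [0.3, 0.9, -0.5]
opening: 0.0151
grasp_force: 39.5
```

>>> servo_tool(moves=[[0,0,-0.1,0],[0,0,-0.2,0],[0,0,-0.2,0]])

```text
time: 56.63
ee_pos: [0.5696, 0.2531, 0.1026]
tcp_rot: [-178.1, 0.1, 174.8]
wrist_force: [-0.8, 0.3, -0.7]
opening: 0.0152
grasp_force: 39.5
```

>>> servo_tool(moves=[[0,0,-0.1,0],[0,0,-0.1,0],[0,0,-0.1,0]])

```text
time: 56.88
ee_pos: [0.5696, 0.2531, 0.1017]
tcp_rot: [-178.2, 0.1, 174.8]
wrist_force: [-0.7, 0.9, 2.3]
opening: 0.0154
grasp_force: 40.0
```

>>> servo_tool(moves=[[0,0,-0.1,0],[0,0,-0.1,0],[0,0,-0.1,0]])

```text
time: 57.13
ee_pos: [0.5697, 0.2532, 0.1013]
tcp_rot: [-178.2, 0.1, 174.8]
wrist_force: [-0.7, -0.2, 7.4]
opening: 0.0156
grasp_force: 40.6
```

```bash
cat >> h.py <<'E'
def tipband(name,X,Y):
    o=get_obs(); p=np.array(o['ee_pos']); s=snap('side',name); K,R,t=cal('side'); pr=lambda X:cv2.projectPoints(np.array([X],float),cv2.Rodrigues(R)[0],t,K,None)[0].ravel()
    a=pr(p+[0,-.001,-.068]); print('tip',a.round(1),'band mid',pr(np.append(T(X,Y),34.5)/1000).round(1)); x,y=a.astype(int)
    print(cv2.cvtColor(s,cv2.COLOR_BGR2GRAY)[y-3:y+9,x-10:x+12], x-10, y-3)
E
python3 - <<'E'
from h import *
tipband('s8',6,38)
E
```

```text
tip [246.6 152.1] band mid [246.9 151.8]
[[ 53  53  55  55  51  53  56  55  54  16   1   0  38  55  55  54  59  57
   63 103 135 133]
 [ 52  52  51  52  53  52  51  52  54  65  24  45  53  36  37  38  39  49
   64 141 136 133]
 [ 54  53  51  54  51  53  51  52  51 101  48  72  69   0   4   4   0  33
   64 110 104 136]
 [ 52  49  51  51  51  52  51  51  50  96  46  57  65   0   2   2   0  23
   68  62  59 108]
 [ 62  60  60  60  59  60  67  68  69  76  42  40  50   0   0   6   0  15
   67  65  64  59]
 [ 84  83  84  82  84  83  88  89  91  59  47  46  50   2   5   0   0  10
   62  64  66  63]
 [ 93  93  93  93  92  93  92  95  96  48  51  50  52   2   0   4   1   8
   58  67  65  65]
 [ 77  76  76  77  73  73  74  75  74  39  50  48  54  19   8   7  20  15
   59  66  65  65]
 [ 61  62  63  69  62  64  64  72  73  68  58  56  62  48  47  47  51  45
   51  68  64  65]
 [ 83  84  84  89  87  88  89  95  87  90  63  64  61  62  61  61  59  55
   45  68  64  64]
 [ 72  73  74  68  66  69  68  70  57  57  43  46  38  39  38  40  35  38
   48  63  65  67]
 [ 45  44  46  38  37  39  38  35  36  38  40  23  23  25  20  25  22  25
   48  61  64  65]] 236 149
```

Touched pack55 on its band (cols 245–248, tip at 246). Next is pack65.

>>> servo_tool(moves=[[0,0,3,0],[0,0,5,0],[-1.9,-15.1,5,0],[-1.9,-15.1,5,0],[-1.9,-15.1,5,0],[-1.9,-15.1,5,0],[-1.9,-15.1,5,0],[-1.9,-15.1,5,0],[-1.9,-15.1,3,0],[-1.9,-15.1,1,0],[-1.9,-15.1,0.6,0],[-1.9,-15.1,0.4,0],[-1.9,-15.1,0.4,0],[-1.9,-15.1,0.4,0]])

```text
time: 58.35
ee_pos: [0.5508, 0.1026, 0.1052]
tcp_rot: [-178.2, 0.1, 174.8]
wrist_force: [0.9, -0.6, -0.6]
opening: 0.0152
grasp_force: 39.7
```

>>> servo_tool(moves=[[0,0,-0.1,0],[0,0,-0.2,0],[0,0,-0.2,0]])

```text
time: 58.6
ee_pos: [0.5506, 0.1021, 0.1025]
tcp_rot: [-178.1, 0.1, 174.8]
wrist_force: [-0.2, 0.6, -0.7]
opening: 0.0155
grasp_force: 39.7
```

>>> servo_tool(moves=[[0,0,-0.1,0],[0,0,-0.1,0],[0,0,-0.1,0]])

```text
time: 58.85
ee_pos: [0.5506, 0.102, 0.1016]
tcp_rot: [-178.1, 0.1, 174.8]
wrist_force: [0.0, -0.1, 2.2]
opening: 0.0151
grasp_force: 40.1
```

>>> servo_tool(moves=[[0,0,-0.1,0],[0,0,-0.1,0],[0,0,-0.1,0]])

```text
time: 59.1
ee_pos: [0.5508, 0.102, 0.1013]
tcp_rot: [-178.2, 0.1, 174.8]
wrist_force: [-0.7, -0.2, 6.9]
opening: 0.0149
grasp_force: 40.8
```

```bash
python3 - <<'E'
from h import *
tipband('s9',-4,-114)
E
```

```text
tip [247.4 179.4] band mid [247.6 179.1]
[[ 53  53  53  53  53  54  52  53  57   0   0   0  39  59  54  55  53  49
   49  44  46 129]
 [ 52  56  54  53  53  54  52  53  61  48  11  28  44  39  37  39  38  28
   27  23  24 106]
 [ 54  53  53  54  52  53  54  52  65  84  39  50  44   3   0   0   1   3
    0   0   0  86]
 [ 52  51  52  51  51  53  52  51  55  82  55  49  43   1   3   1   3   2
    2   3   0  58]
 [ 55  56  63  62  61  65  62  68  48  90  45  45  50   0   1   3   5   4
    2   1   1  29]
 [ 80  78  83  85  85  85  83  92  66  95  76  45  49   4   4   1   3   4
    2   5   0  22]
 [ 95  94  96  96  95  95  98  95  87  67  82  49  53   7   3   3   4   5
    4   0   2  20]
 [ 84  82  86  85  85  83  77  82  81  45  50  52  51   9   3   0   0   2
    0   4   0  22]
 [ 63  60  61  63  62  62  51  61  62  48  51  55  57  30  16  18  30  31
   31  31  46  46]
 [ 67  68  66  74  73  72  74  78  81  76  59  62  64  59  52  54  62  61
   64  61  71  60]
 [ 89  92  92  97  99  96  90  89  90  92  57  61  60  59  60  56  56  60
   55  55  53  47]
 [ 73  74  69  69  69  70  57  58  57  59  36  38  39  37  34  32  30  32
   30  25  25  42]] 237 176
```

>>> servo_tool(moves=[[0,0,3,0],[0,0,5,0],[-0.5,7.6,5,0],[-0.5,7.6,5,0],[-0.5,7.6,5,0],[-0.5,7.6,5,0],[-0.5,7.6,3,0],[-0.5,7.6,1,0],[-0.5,7.6,0.6,0],[-0.5,7.6,0.4,0],[-0.5,7.6,0.4,0],[-0.5,7.6,0.4,0]])

```text
time: 60.15
ee_pos: [0.5458, 0.1777, 0.1053]
tcp_rot: [-178.2, 0.1, 174.7]
wrist_force: [0.1, -0.3, -1.2]
opening: 0.0153
grasp_force: 39.7
```

>>> servo_tool(moves=[[0,0,-0.1,0],[0,0,-0.2,0],[0,0,-0.2,0]])

```text
time: 60.4
ee_pos: [0.5456, 0.178, 0.1026]
tcp_rot: [-178.1, 0.1, 174.8]
wrist_force: [1.0, 0.4, -1.8]
opening: 0.0153
grasp_force: 39.7
```

>>> servo_tool(moves=[[0,0,-0.1,0],[0,0,-0.1,0],[0,0,-0.1,0]])

```text
time: 60.65
ee_pos: [0.5456, 0.1781, 0.1016]
tcp_rot: [-178.1, 0.1, 174.8]
wrist_force: [0.2, 0.4, 2.3]
opening: 0.0153
grasp_force: 40.2
```

>>> servo_tool(moves=[[0,0,-0.1,0],[0,0,-0.1,0],[0,0,-0.1,0]])

```text
time: 60.9
ee_pos: [0.5457, 0.1781, 0.1012]
tcp_rot: [-178.2, 0.1, 174.8]
wrist_force: [-0.6, -0.7, 7.0]
opening: 0.0151
grasp_force: 40.8
```

```bash
python3 - <<'E'
from h import *
tipband('s10',-14,-38)
E
```

```text
tip [242.5 165.5] band mid [242.6 165.2]
[[ 53  54  53  53  52  52  53  54  57   0   1   0  40  55  54  53  54  55
   56  55  53  47]
 [ 52  54  53  54  50  51  53  53  62  36  10  25  51  41  41  39  38  37
   38  40  37  27]
 [ 53  52  52  52  53  53  52  51  65  84  41  52  59   6   9   9   0   1
    1   2   2   2]
 [ 51  50  52  52  53  51  52  49  55 107  57  54  35   0   4   5   4   3
    5   3   2   6]
 [ 49  54  55  56  56  61  62  62  49 105  49  49  29   0   3   3   4   3
    3   4   5   8]
 [ 73  79  77  79  77  86  84  84  66  90  45  45  41   0   2   4   2   3
    3   4   3  11]
 [ 94  92  93  96  95  93  92  96  85  61  49  49  53   1   1   3   3   1
    1   0   0   2]
 [ 83  85  82  84  83  84  82  77  80  43  50  48  54   0   2   0   1   0
    0   0   2   7]
 [ 62  63  57  61  66  65  64  57  66  52  55  53  53  29  30  30  29  44
   41  45  43  46]
 [ 72  74  74  72  62  78  78  78  83  81  63  64  63  59  60  60  59  73
   68  67  66  66]
 [ 95  91  87  89  74  81  83  81  81  81  54  55  56  55  53  53  53  53
   52  46  45  45]
 [ 68  57  54  56  57  45  43  55  55  55  29  33  31  33  25  25  23  27
   23  23  20  38]] 232 162
```

All four are touched in order. Back to the fork.

>>> servo_tool(moves=[[0,0,4,0],[0,0,8,0],[0,0,9.2,0],[12.9,-25.6,9.2,0],[12.9,-25.6,9.2,0],[12.9,-25.6,9.2,0],[12.9,-25.6,9.2,0],[12.9,-25.6,9.2,0],[12.9,-25.6,9.2,0],[12.9,-25.6,9.2,0],[12.9,-25.6,9.2,0],[12.9,-25.6,9.2,0],[12.9,-25.6,9.2,0],[12.9,-25.6,9.2,0],[12.9,-25.6,9.2,0],[12.9,-25.6,9.2,0]])

```text
time: 62.28
ee_pos: [0.6742, -0.0768, 0.1928]
tcp_rot: [-178.1, 0.1, 174.9]
wrist_force: [-0.3, 0.3, -0.7]
opening: 0.0155
grasp_force: 39.7
```

```bash
python3 - <<'E'
from h import *
o=get_obs(); print(o['ee_pos'],o['tcp_rot'])
a=cv2.imread('pics/s6.png'); b=snap('side','s11'); f=lambda s:[ (np.nonzero((s[175:200,290:315].astype(int)[...,2]-s[175:200,290:315].astype(int)[...,0])>25))]
for s in(a,b): ys,xs=f(s)[0]; print(xs.mean()+290,ys.mean()+175,len(xs))
E
```

```text
[ 0.67422982 -0.07682693  0.19278251] [-1.78133105e+02  9.32472486e-02  1.74858581e+02]
302.6 187.2 5
302.3333333333333 186.66666666666666 3
```

>>> servo_tool(moves=[[0.05,-0.12,0,0],[0.05,-0.12,-2,0],[0.05,-0.12,-4,0],[0.05,-0.12,-6,0],[0.05,-0.12,-8,0],[0.05,-0.12,-10,0],[0.05,-0.12,-10.6,0],[0.05,-0.12,-10.7,0],[0.05,-0.12,-10.7,0],[0.05,-0.12,-10.7,0]])

```text
time: 63.17
ee_pos: [0.6755, -0.0792, 0.0868]
tcp_rot: [-178.1, 0.2, 174.8]
wrist_force: [0.0, 0.6, -0.0]
opening: 0.0155
grasp_force: 39.7
```

>>> servo_tool(moves=[[0,0,-0.1,0],[0,0,-0.2,0],[0,0,-0.2,0]])

```text
time: 63.42
ee_pos: [0.6751, -0.0792, 0.0836]
tcp_rot: [-178.1, 0.1, 174.8]
wrist_force: [0.3, -0.3, -0.7]
opening: 0.0155
grasp_force: 39.7
```

>>> servo_tool(moves=[[0,0.12,0,0],[0,0.12,-0.1,0],[0,0.12,-0.1,0],[0,0.12,-0.1,0]])

```text
time: 63.75
ee_pos: [0.6751, -0.0779, 0.0828]
tcp_rot: [-178.1, 0.1, 174.8]
wrist_force: [-0.6, 0.1, 4.0]
opening: 0.0155
grasp_force: 40.2
```

>>> servo_tool(moves=[[0,0,-0.05,0],[0,0,-0.05,0],[0,0,-0.05,0]])

```text
time: 64.0
ee_pos: [0.6751, -0.0779, 0.0828]
tcp_rot: [-178.1, 0.1, 174.8]
wrist_force: [-1.7, 1.5, 7.2]
opening: 0.0154
grasp_force: 40.9
```

The collar is resting on the plate. I'll release, then retract straight up and move clear.

>>> servo_tool(moves=[[0,0,0.05,0],[0,0,0.05,0],[0,0,0.05,0],[0,0,0.05,0],[0,0,0.05,0],[0,0,0.05,0],[0,0,3,0],[0,0,6,0],[0,0,10,0],[0,0,14,0],[0,0,16,0],[0,0,16,0],[0,0,16,0]], claw=0.4)

```text
time: 65.08
ee_pos: [0.6756, -0.0781, 0.2431]
tcp_rot: [-178.1, 0.2, 174.8]
wrist_force: [-0.2, 0.1, -0.4]
opening: 0.0512
grasp_force: 0.0
```

>>> servo_tool(moves=[[-12,0,4,0],[-12,0,4,0],[-22,6,4,0],[-22,6,4,0],[-22,6,4,0],[-22,6,4,0],[-22,6,4,0],[-22,6,4,0],[-22,6,4,0],[-22,6,4,0],[-22,6,4,0],[-22,6,4,0]])

```text
time: 66.08
ee_pos: [0.4554, -0.0183, 0.2808]
tcp_rot: [-178.1, -0.0, 174.7]
wrist_force: [-0.0, 0.1, -0.5]
opening: 0.051
grasp_force: 0.0
```

```bash
python3 - <<'E'
from h import *
o=get_obs(); print(o['ee_pos'],o['tcp_rot'])
s=snap('side','s12');a=cv2.imread('pics/side0.png');w=snap('wrist','w12')
d=cv2.absdiff(s,a).max(2)[180:240,270:330]; print('fork region diff px',(d>40).sum(),'max',d.max())
ys,xs=np.nonzero(d>40); print(list(zip(xs+270,ys+180))[:20])
# tails, measured from the wrist view: band/front transitions along each groove
K,Tm=cal('wrist')
from scipy.spatial.transform import Rotation as Ro
Rt=Ro.from_euler('xyz',o['tcp_rot'],degrees=True).as_matrix()
def pr(X): q=np.linalg.inv(Tm)@np.append(Rt.T@(np.array(X)-o['ee_pos']),1); v=K@q[:3]; return v[:2]/v[2]
g=cv2.cvtColor(w,cv2.COLOR_BGR2GRAY)
for L,Y in((45,114),(55,38),(75,-38),(65,-114)):
    v=[]
    for X in range(-50,28,2):
        u=pr(np.append(T(X,Y),34.5)/1000).round().astype(int); v.append((X,int(g[u[1],u[0]]) if 0<=u[0]<512 and 0<=u[1]<384 else -1))
    b=[X for X,q in v if 0<=q<45]; print(L,'expected black from',55-L+12,'seen',b[:1],b[-1:])
E
```

```text
[ 0.45542223 -0.01830703  0.28078819] [-1.78119445e+02 -4.47880378e-02  1.74743947e+02]
fork region diff px 6 max 58
[(np.int64(301), np.int64(182)), (np.int64(302), np.int64(182)), (np.int64(299), np.int64(186)), (np.int64(306), np.int64(200)), (np.int64(309), np.int64(234)), (np.int64(310), np.int64(234))]
45 expected black from 22 seen [20] [26]
55 expected black from 12 seen [12] [26]
75 expected black from -8 seen [-8] [26]
65 expected black from 2 seen [2] [26]
```

The probe hangs as it did at the start: the side picture differs from the first by only 6 pixels around the fork. Every pack's black edge is where a home pack's should be, to within about 2 mm. I'll hand the job in.

```bash
python3 -c "
from workcell import *
print(job_done())"
```

```text
the job is handed in; nothing more can be done
None
```

I handed the job in at about 66 s of the 210 s allowed: all four packs are home against their stops, the probe touched each tail band in order from shortest to longest, and it hangs back in its fork.

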